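# Load the guarded shaker, close it, key its interlock and start it

## Robot

A 6-joint arm with a two-finger parallel gripper is mounted at the origin on a cart in front of the work surface, level with it; the furniture and walls round the work are solid. World frame = base frame: x ahead of the robot, y to its left, z up, the work surface at z = 0. Lengths are in m, angles in rad, forces in N, time in s.
With the tool pointing down it reaches from about 0.35 to 0.975 m from the base axis. Payload 4.9 kg.
Tool frame: the origin (TCP) lies at the very end of the fingers, on their centre line; the grasp point (between the pads) lies 19 mm behind it; z points along the fingers, x is the direction in which the jaws open and shut, and the axes are right-handed (so a half turn about z gives the same grasp; the last joint's range is limited). The gripper opens to 85 mm and grips with 20 to 120 N. Pads are 22 mm wide; open, the fingers measure 114 mm over their backs; the gripper's body (76 mm by 85 mm) begins 54 mm behind the grasp point. The pads swing forward as they close: fully open they stand 13 mm farther back than shut.
Start: joints at [1.07, 0.053, 1.613, -0, 1.476, -0.119], TCP at [0.233, 0.58, 0.194] pointing down, gripper open.
Joint ranges: [-3.01, 3.01], [-1.01, 2.22], [0.06, 2.58], [-1.02, 4.17], [0.09, 2.62], [-3.14, 3.14]. Speed limits (rad/s): [2.57, 2.57, 3.14, 3.14, 3.14, 3.14].

## Interface

Orientations are given as a rotation vector (axis times angle).
In Python, from station import readout, viewer, ctrl, nets gives the robot as it stands. The module is installed in compiled form; this text tells all that it offers.
- The arm moves only by the tool step_arm, never from a script. Its argument "moves" is a list that holds one entry, the list of rows, each a list of 4 numbers: the shift along the world's x, y, z in cm, then the turn about the world's z in rad. In form: [[[dx, dy, dz, yaw], ...]]. A call has 1 to 10 rows; each row shifts and turns the commanded pose from where the row before left it; what a row does not reach is not made up. A row lasts 1/12 s, in which the tool goes at most 41.7 mm and 7.16 degrees, less where a joint would pass 70% of its speed; a pose out of reach is approached as far as the arm can. A call is refused whole if a number of a shift passes 4.17 or a number of a turn 0.125, either way. A call with a gripper value outside its range is refused whole. "grip" is the closure, from 0 (fully open) to 1 (shut), set as the call begins (left out, the last holds). The fingers move at their own pace and stop on an object; "squeeze" is the grip in N (left out, the last holds). Time passes only in rows, so rows that do not move let the fingers close. It gives the time, the measured TCP pose, the force and the opening at its end, in the units of the state.
- readout.get_obs(): the state, without advancing time (a new reading comes with each control period).
- viewer.get_image(name): name is "scene" or "top"; returns the picture (420x560x3 uint8, blue, green, red); there is no depth.
- viewer.calibration(name): a dict with "camera_matrix" (3x3 intrinsics, pixels), "R" (3x3) and "t" (3): a world point X has camera coordinates R X + t. Camera axes: x right, y down, z forward; pixel columns grow to the right and rows downward; lengths in m; the calibration is good to about 2 mm. A picture is of the moment at which its call begins. calibration takes no time and is no camera call.
- ctrl.finish_job(): hands the job in, once; it reports no verdict.
Trained networks look in the newest picture that a camera, given by its name, has taken for a name from the list of things; names that differ only in an ending like _2 or _b are one class to them, and where a whole thing is asked for, a point or a joint stands for the part that bears it (a point fixed in the world has none). Each returns a list of dicts, best first, with "confidence" (0 to 1); they miss things now and then, are a little off and sometimes report something else, mostly with a low value. They report only what shows in the picture. A call takes as long as a camera call.
- nets.masks_of(camera, thing): "region" (420x560 bool, what is visible of it) and "box" ([left, top, right, bottom] in pixels, round what is visible of it).
- nets.pinpoint(camera, thing): "at" ([column, row] in pixels: a listed point, or the origin of a listed thing).
The state is a dict: "t": time; "q": joint angles; "dq": joint speeds; "effort": joint torques, N m; "tool_pos": TCP position; "tool_rot": TCP orientation; "contact_force": force on the tool from outside, world axes, zero at the start; "wrist_torque": the same for the moment, N m; "opening": finger opening in m.
Only numpy, scipy, OpenCV 4.12 (cv2) and the standard library are available. Lean on these libraries where they do the work, as an engineer would, in place of code of your own. Each camera call takes 0.05 s, during which the arm holds its last target. There are 200 camera calls.

## Task

Get the shaker running: open its clear sliding guard by pushing it to the back, stand every squat white sample jar that is on the freezer top upright in a pocket of its own in the shaker's carrier, then slide the guard forward until it is fully shut over them. Then lift the key with the flat tongue off its peg (leave the round-pin key hanging), push the tongue straight down into the slot of the interlock switch until it is fully home and leave it there, and last of all press the start button fully in and let it go. Leave the clear case alone.

Things in the scene. Friction and masses are not known exactly. Their poses are not given: they have to be found in the camera images.
- shaker: Fixed white shaker; origin on the freezer top under its tray, x to its back, y left, z up; turned up to 0.06 rad. Side walls 10 mm thick, 127 mm high from x -45 mm back (their front ends, like the front lip, are 70 mm high). Behind the tray (x > 77 mm) a drive housing 122 mm high. Right of the right wall a grey pod 66 mm high (its front at x -90 mm) carries the black interlock switch and, in front of it, the start button.
- guard (a joint): Flat clear sliding guard, 146 x 246 x 5 mm, top at z 133 mm, sliding along the shaker's x on its side walls. 0 = fully shut over the tray (forward), 0.13 = fully open (back); starts at 0 to 0.02. Friction about 2 N; stays where it is left.
- guard_grip (a point): Grasp point on the guard's upright black handle bar, 14 mm thick (shaker x), 80 mm long (y), standing 33 mm above the guard near its front edge; the point is 156 mm above the freezer top, 10 mm below the bar's top. Moves with the guard; push it to the shaker's +x to open, -x to shut.
- slot (a point): Centre of the slot's mouth in the flat top (111 mm up) of the black switch housing, 62 x 52 mm. Axes as the shaker's. Slot straight down, 32 mm long (x), 9.5 mm wide (y), 40 mm deep, mouth chamfered 3 mm. The shaker's side wall begins 30 mm away on the +y side, so close the fingers along x here.
- start_top (a point): Centre of the top of the round grey start button (26 mm across), 92 mm in front (-x) of the slot. Press straight down.
- start (a joint): Start button's travel: 0 = out, 0.006 = fully in; spring, about 5 N fully in; comes back out by itself.
- key_stand: Fixed grey stand, origin on the freezer top below its board (140 wide, 168 mm high), turned up to 0.15 rad. Two round steel pegs, 8 mm thick, at y -42 and +42 mm, centre 160 mm up, run 76 mm along the stand's -x, then turn up: tip's top 174 mm up (10 mm over the peg's upper side), its far side 84 mm from the origin. Keys hang at x about -45 mm, either key on either peg.
- tongue_grip (a point): Grasp point of the flat-tongue key; z up along it. Key 92 mm long, 0.1 kg. Black handle 14 mm thick (x), 40 mm wide (y): grasp across the width, from above. A window in it, 26 mm wide, from 8 mm below to 20 mm above this point, hangs on the peg (peg along key's x); a lift of 10 to 20 mm clears the peg's upturned tip, then draw it along the stand's -x.
- tongue_tip (a point): Centre of the lower end of the flat steel tongue: 5 mm thick (key's x), 28 mm wide (y), 32 mm long below the handle's shoulder; 62 mm below the grasp point. Axes as the key's. It goes in either way round, its width along the slot's length (shaker x), until the shoulder rests on the switch's top (grasp point then 30 mm above it).
- pin_key_grip (a point): The same point on the other hanging key: same handle, but a round pin (14 mm thick) that does not fit the slot. Leave it hanging.
- case_mid (a point): Bystander: centre of a clear flat case, 24 x 110 x 21 mm (long in its y), lying on the freezer top. Leave it alone.
- jar_0_mid (a point): Centre (half-way up, 31 mm) of a squat round white sample jar with a grey screw lid (fixed), 46 mm across, 62 mm high, 0.15 kg; z axis up. Absent (None) in some starts. Grasp it about 15 mm above this point, so that the fingers stay clear of the pocket's walls.
- jar_1_mid (a point): Centre (half-way up, 31 mm) of a squat round white sample jar with a grey screw lid (fixed), 46 mm across, 62 mm high, 0.15 kg; z axis up. Absent (None) in some starts. Grasp it about 15 mm above this point, so that the fingers stay clear of the pocket's walls.
- jar_2_mid (a point): Centre (half-way up, 31 mm) of a squat round white sample jar with a grey screw lid (fixed), 46 mm across, 62 mm high, 0.15 kg; z axis up. Absent (None) in some starts. Grasp it about 15 mm above this point, so that the fingers stay clear of the pocket's walls.
- jar_3_mid (a point): Centre (half-way up, 31 mm) of a squat round white sample jar with a grey screw lid (fixed), 46 mm across, 62 mm high, 0.15 kg; z axis up. Absent (None) in some starts. Grasp it about 15 mm above this point, so that the fingers stay clear of the pocket's walls.
- pocket_0 (a point): Floor centre, 58 mm above the freezer top, of pocket 0 of the four (from right to left, in a row along the shaker's y at 58.5 mm pitch) in the grey jar carrier. Axes as the shaker's. Inside 54.5 x 54.5 mm; its walls are 4 to 5 mm thick and 19 mm high (77 mm above the freezer top). One jar each, any pocket; close the fingers along x, above the walls.
- pocket_1 (a point): Floor centre, 58 mm above the freezer top, of pocket 1 of the four (from right to left, in a row along the shaker's y at 58.5 mm pitch) in the grey jar carrier. Axes as the shaker's. Inside 54.5 x 54.5 mm; its walls are 4 to 5 mm thick and 19 mm high (77 mm above the freezer top). One jar each, any pocket; close the fingers along x, above the walls.
- pocket_2 (a point): Floor centre, 58 mm above the freezer top, of pocket 2 of the four (from right to left, in a row along the shaker's y at 58.5 mm pitch) in the grey jar carrier. Axes as the shaker's. Inside 54.5 x 54.5 mm; its walls are 4 to 5 mm thick and 19 mm high (77 mm above the freezer top). One jar each, any pocket; close the fingers along x, above the walls.
- pocket_3 (a point): Floor centre, 58 mm above the freezer top, of pocket 3 of the four (from right to left, in a row along the shaker's y at 58.5 mm pitch) in the grey jar carrier. Axes as the shaker's. Inside 54.5 x 54.5 mm; its walls are 4 to 5 mm thick and 19 mm high (77 mm above the freezer top). One jar each, any pocket; close the fingers along x, above the walls.

How it is judged:
By the outcome, as a careful person would: the job done as asked, in the order asked, and still so for the second after the job is handed in, with the robot touching nothing.
Of jar_0, jar_1, jar_2, jar_3 only 2 to 4 are there at a start; the rules pass over those that are not, and their reading is None.
At some moment in a run one of jar_0, jar_1, jar_2, jar_3 may be knocked a few centimetres aside while the robot is not near it.
It also fails if it takes over 210 s, if anything falls off the work surface, if the arm or the gripper's body presses on something with over 40 N, if the wrist force passes 120 N, or if a joint passes its speed limit or range.

## Working session

There is one attempt and no reset: what is moved stays moved. The work goes in short steps, Python scripts to look and compute and a tool call to move; the robot and the scene stay as the last step left them, time stands still between calls to the robot, and variables do not carry over. Pictures are saved under pics/ and viewed, about 12 in all and at most 16, crops included, and the job is handed in when it is done.

Besides the shell and the picture viewer there is one more tool, called after "Emit:" by a JSON object that holds its "name" and its "arguments". step_arm: Moves the arm, as the interface text tells. Its arguments: {"type":"object","properties":{"moves":{"type":"array","items":{"type":"array","items":{"type":"array","items":{"type":"number"}}}},"grip":{"type":"number"},"squeeze":{"type":"number"}},"required":["moves"]}

```bash
mkdir -p pics; cat > h.py <<'E'
import numpy as np, cv2
from station import readout, viewer, ctrl, nets
def ray(cam,px):
    c=viewer.calibration(cam);K,R,t=[np.array(c[k],float) for k in("camera_matrix","R","t")]
    t=t.ravel();o=-R.T@t
    d=R.T@np.linalg.solve(K,[px[0],px[1],1.]);return o,d
def atz(cam,px,z):
    o,d=ray(cam,px);return o+d*(z-o[2])/d[2]
def proj(cam,X):
    c=viewer.calibration(cam);K,R,t=[np.array(c[k],float) for k in("camera_matrix","R","t")]
    p=K@(R@np.array(X,float)+t.ravel());return p[:2]/p[2]
def tri(a,b):
    (o1,d1),(o2,d2)=ray("scene",a),ray("top",b)
    A=np.c_[d1,-d2];s=np.linalg.lstsq(A,o2-o1,rcond=None)[0]
    p,q=o1+d1*s[0],o2+d2*s[1];return (p+q)/2,np.linalg.norm(p-q)
def snap(tag,cams=("scene","top")):
    for c in cams: cv2.imwrite(f"pics/{tag}_{c}.png",viewer.get_image(c))
E
python3 - <<'E'
from h import *
np.set_printoptions(precision=4,suppress=True)
snap("a")
a,b=cv2.imread("pics/a_scene.png"),cv2.imread("pics/a_top.png")
for c in("scene","top"):
    o,d=ray(c,(280,210));print(c,o,d)
Z=dict(shaker=0,guard_grip=.156,slot=.111,start_top=None,key_stand=0,tongue_grip=None,tongue_tip=None,pin_key_grip=None,case_mid=.0105,jar_0_mid=.031,pocket_0=.058,pocket_1=.058,pocket_2=.058,pocket_3=.058)
for n,z in Z.items():
    r={}
    for c in("scene","top"):
        r[c]=[(np.array(d["at"]),d["confidence"]) for d in nets.pinpoint(c,n)]
        for p,f in r[c][:6]:
            if f>.3: print(n,c,p.round(1),round(f,2),atz(c,p,z) if z is not None else "")
    if r["scene"] and r["top"]: print("   tri",*tri(r["scene"][0][0],r["top"][0][0]))
print(readout.get_obs())
E
```

```text
scene [0.0214 0.2733 0.9885] [ 0.4634 -0.3537 -0.8127]
top [ 0.4835 -0.0967  0.9505] [ 0.0342 -0.0079 -0.9995]
shaker scene [321.5 156. ] 0.66 [ 0.658  -0.3541  0.    ]
shaker scene [209.  239.4] 0.59 [0.6206 0.0295 0.    ]
shaker top [222.3 161.3] 0.65 [0.6305 0.0324 0.    ]
   tri [ 0.4928 -0.0704  0.3903] 0.1802580254504988
guard_grip scene [212.8 213.4] 0.83 [0.5751 0.0269 0.156 ]
guard_grip top [211.7 175.2] 0.62 [0.5788 0.0319 0.156 ]
   tri [0.5767 0.0293 0.1571] 0.006089592937192525
slot scene [257.3 169.3] 0.75 [ 0.6473 -0.1383  0.111 ]
slot top [293.4 144.4] 0.74 [ 0.6494 -0.1308  0.111 ]
slot top [289.3 186.4] 0.42 [ 0.5615 -0.1225  0.111 ]
   tri [ 0.646  -0.1333  0.1163] 0.007084062933261256
start_top scene [210.  236.4] 0.73 
start_top scene [276.  199.6] 0.68 
start_top top [285.9 187.3] 0.65 
   tri [ 0.6014 -0.0488 -0.0108] 0.15173059193273875
key_stand scene [294.2 174.9] 0.88 [ 0.6516 -0.2552  0.    ]
key_stand scene [366.9 256.3] 0.44 [ 0.3572 -0.2352  0.    ]
key_stand scene [326. 137.] 0.41 [ 0.7039 -0.4096 -0.    ]
tongue_grip scene [326.3 133.8] 0.64 
tongue_t
[... 1715 characters left out ...]
 [ 0.606  -0.0058  0.058 ]
pocket_3 top [260.9 170.9] 0.91 [ 0.6005 -0.0611  0.058 ]
pocket_3 top [183.5 167. ] 0.7 [0.6085 0.1102 0.058 ]
pocket_3 top [206.  170.3] 0.66 [0.6014 0.0604 0.058 ]
   tri [ 0.6398 -0.0138 -0.0533] 0.09838714468443394
{'t': 1.5, 'q': array([ 1.07  ,  0.0527,  1.6129, -0.    ,  1.476 , -0.119 ]), 'dq': array([-0.0005,  0.0002,  0.0007, -0.0005, -0.0012,  0.0005]), 'effort': array([  0.0002, -39.3676, -37.0451,  -0.0001,   0.0006,  -0.    ]), 'tool_pos': array([0.2328, 0.58  , 0.1936]), 'tool_rot': array([2.6026, 1.7596, 0.0001]), 'contact_force': array([-0.9044, -0.4568,  0.7891]), 'wrist_torque': array([ 0.0295, -0.0104,  0.0537]), 'opening': 0.08526789200545404}
```

View pics/a_scene.png

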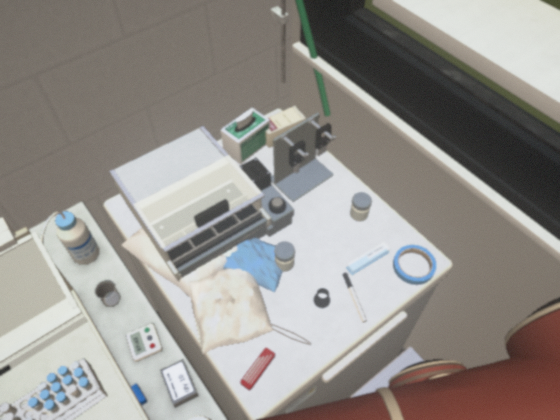

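View pics/a_top.png

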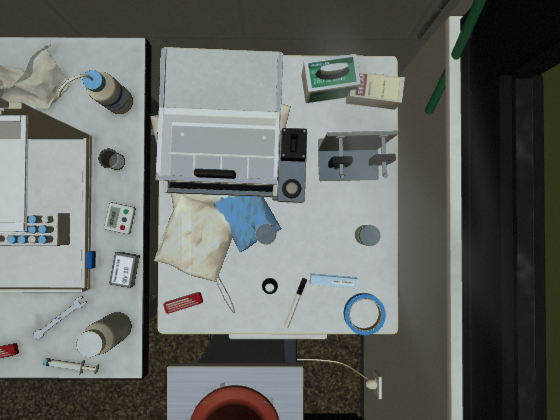

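The scene shows two jars, at scene (284,256) and (361,206), or top (266,234) and (368,235). The shaker is at upper left, the key stand is on the right, and the case is at top (333,280). I'll zoom in on the important parts.

```bash
python3 - <<'E'
from h import *
np.set_printoptions(precision=4,suppress=True)
a,b=cv2.imread("pics/a_scene.png"),cv2.imread("pics/a_top.png")
L=cv2.resize(a[115:215,240:340],(400,400),interpolation=cv2.INTER_CUBIC)
R=cv2.resize(b[115:215,310:410],(400,400),interpolation=cv2.INTER_CUBIC)
cv2.imwrite("pics/b.png",np.hstack([L,R]))
cv2.imwrite("pics/c.png",cv2.resize(b[100:210,150:310],(800,550),interpolation=cv2.INTER_CUBIC))
for n in("jar_0_mid","guard_grip","tongue_grip","pin_key_grip","start_top"):
  for c in("scene","top"):
    for m in nets.masks_of(c,n)[:5]:
        if m["confidence"]>.25: 
            ys,xs=np.where(m["region"]);print(n,c,round(m["confidence"],2),m["box"],xs.mean().round(1),ys.mean().round(1),len(xs))
E
```

```text
guard_grip scene 0.77 [136.0, 156.8, 264.0, 254.1] 197.6 202.3 6236
guard_grip top 0.92 [154.6, 107.8, 278.6, 187.7] 217.1 145.4 8855
guard_grip top 0.52 [309.5, 270.7, 355.1, 288.0] 333.3 280.5 517
tongue_grip scene 0.67 [319.6, 123.6, 335.2, 156.9] 322.5 138.3 282
tongue_grip top 0.55 [157.9, 45.0, 306.7, 203.6] 226.5 125.9 19740
tongue_grip top 0.5 [367.4, 155.3, 396.1, 161.3] 381.7 158.7 245
tongue_grip top 0.26 [255.0, 224.7, 276.3, 242.9] 265.2 233.3 329
pin_key_grip scene 0.72 [290.3, 138.6, 303.4, 173.2] 296.3 155.3 369
pin_key_grip top 0.57 [155.5, 45.4, 309.7, 202.9] 226.4 125.8 19875
pin_key_grip top 0.52 [329.1, 156.8, 353.1, 172.7] 339.3 161.3 277
pin_key_grip top 0.39 [310.4, 272.6, 356.7, 288.5] 334.2 280.4 504
start_top scene 0.66 [272.9, 196.5, 280.4, 209.1] 277.2 202.7 76
start_top scene 0.4 [271.0, 242.4, 295.6, 269.0] 284.5 256.1 543
```

View pics/b.png

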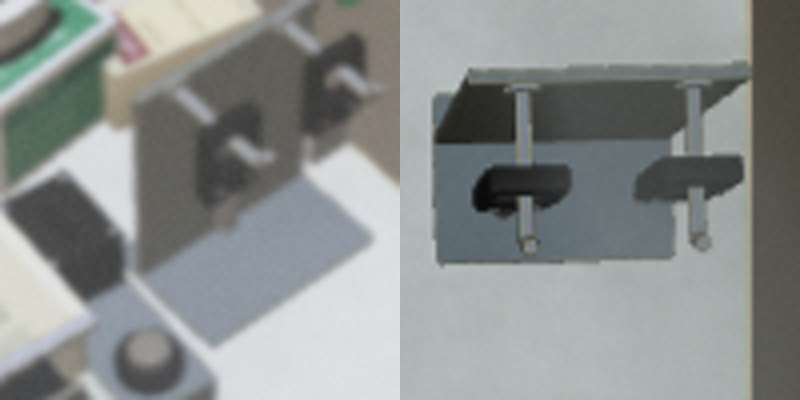

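View pics/c.png

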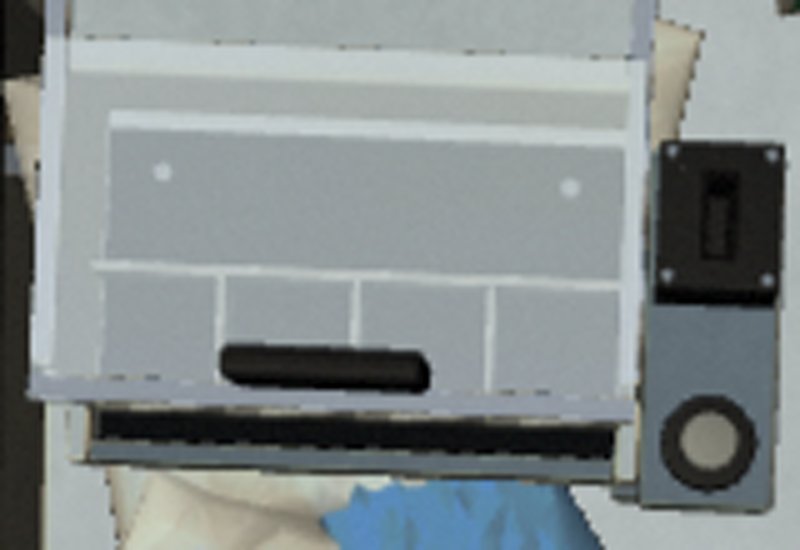

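The crops show the pin key on the left peg, with its round pin visible. The tongue key is on the right peg, near the wall. Next I'll work out the metric poses.

```bash
python3 - <<'E'
from h import *
np.set_printoptions(precision=4,suppress=True)
b=cv2.imread("pics/a_top.png");a=cv2.imread("pics/a_scene.png")
sl=atz("top",(293.6,143),.111)
for z in(.07,.08,.09): 
    s=atz("top",(291.8,188),z);print("start",z,s,np.linalg.norm((s-sl)[:2]),np.arctan2(-(s-sl)[1],-(s-sl)[0]))
print("slot",sl)
sc=np.array([(672,152),(772,156),(667,275),(767,280)])/5+[150,100]
S=np.array([atz("top",p,.111) for p in sc]);print("screws",S,S.mean(0))
p=[atz("top",(342.5,176.2),.174),atz("top",(385,175.2),.174)];print("pegs",*p,np.linalg.norm(p[0]-p[1]),'yaw',np.arctan2(p[1][0]-p[0][0],-(p[1][1]-p[0][1])))
# peg root
for q in((342.5-1.2,115+88/4),(310+292/4,115+88/4)):print("root",atz("top",q,.16))
# handles ends of guard
h=[atz("top",(150+x/5,100+y/5),.166) for x,y in((225,352),(428,368))];print("bar",*h,np.linalg.norm(h[0]-h[1]))
print("lids box px")
for cx,cy in((266,234),(368,235)):
    g=cv2.cvtColor(b[cy-18:cy+18,cx-18:cx+18],cv2.COLOR_BGR2GRAY);g=cv2.resize(g,None,fx=8,fy=8,interpolation=cv2.INTER_CUBIC)
    c=cv2.HoughCircles(g,cv2.HOUGH_GRADIENT,1,200,param1=80,param2=15,minRadius=50,maxRadius=110)[0][0]
    px=np.array([cx-18,cy-18])+c[:2]/8; print(px,c[2]/8,atz("top",px,.062),np.linalg.norm(atz("top",px+[c[2]/8,0],.062)-atz("top",px,.062)), "scene pred mid",proj("scene",atz("top",px,.062)-[0,0,.031]))
t=cv2.resize(b[210:260,240:290],(400,400),interpolation=cv2.INTER_CUBIC);u=cv2.resize(b[210:260,343:393],(400,400),interpolation=cv2.INTER_CUBIC)
cv2.imwrite("pics/d.png",np.hstack([t,u]))
E
```

```text
start 0.07 [ 0.5618 -0.1292  0.07  ] 0.09051884999421998 -0.021948956069392785
start 0.08 [ 0.5609 -0.1289  0.08  ] 0.09141695379140781 -0.025781000534663777
start 0.09 [ 0.56   -0.1285  0.09  ] 0.09231637387586311 -0.029538429588917677
slot [ 0.6523 -0.1312  0.111 ]
screws [[ 0.6786 -0.1119  0.111 ]
 [ 0.6772 -0.1537  0.111 ]
 [ 0.6271 -0.11    0.111 ]
 [ 0.6251 -0.1517  0.111 ]] [ 0.652  -0.1318  0.111 ]
pegs [ 0.5757 -0.2232  0.174 ] [ 0.578  -0.3054  0.174 ] 0.08221641421034478 yaw 0.02770890008116586
root [ 0.6547 -0.2231  0.16  ]
root [ 0.6551 -0.3053  0.16  ]
bar [0.5868 0.0628 0.166 ] [ 0.5809 -0.0162  0.166 ] 0.07918876814244663
lids box px
[265.9375 234.5625] 10.0375 [ 0.4597 -0.0729  0.062 ] 0.022073319949155557 scene pred mid [284.4379 256.3298]
[365.0625 234.6875] 10.3625 [ 0.4601 -0.2912  0.062 ] 0.022865927106414136 scene pred mid [355.9949 207.9868]
```

View pics/d.png

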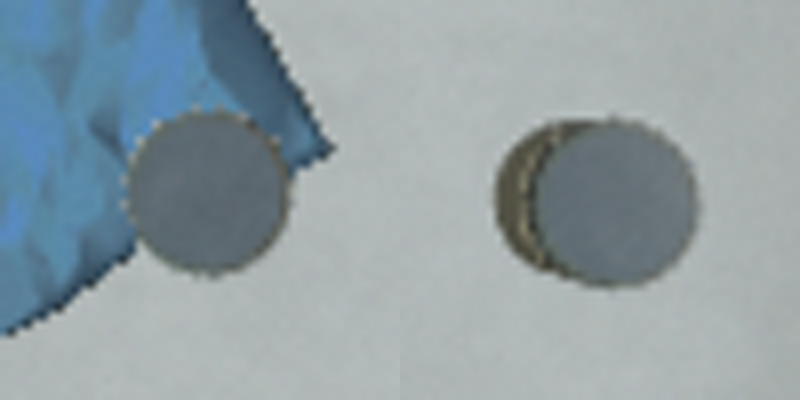

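Emit:
{"name": "step_arm", "arguments": {"moves": [[[0,0,4,-0.12],[0,0,4,-0.12],[2.2,-3.47,0,-0.12],[2.2,-3.47,0,-0.12],[2.2,-3.47,0,-0.12],[2.2,-3.47,0,-0.12],[2.2,-3.47,0,-0.12],[2.2,-3.47,0,-0.12],[2.2,-3.47,0,-0.12],[2.2,-3.47,0,-0.12]]], "grip": 0}}

```text
t: 2.83
tool_pos: [0.4095, 0.3007, 0.2739]
tool_rot: [-3.141, 0.026, -0.001]
contact_force: [0.1, 0.2, 0.3]
opening: 0.0858
```

Emit:
{"name": "step_arm", "arguments": {"moves": [[[2.2,-3.47,0,-0.03],[2.2,-3.47,0,0],[2.2,-3.47,0,0],[2.2,-3.47,0,0],[2.2,-3.47,0,0],[2.2,-3.47,0,0],[2.2,-3.47,-1,0],[2.2,-3.47,-1,0],[0,0,-3,0],[0,0,-2,0]]]}}

```text
t: 3.67
tool_pos: [0.5849, 0.0234, 0.2023]
tool_rot: [3.141, -0.07, -0.001]
contact_force: [-0.4, 0.1, -1.0]
opening: 0.0855
```

Emit:
{"name": "step_arm", "arguments": {"moves": [[[0,0,-3,0],[0,0,-3,0],[0,0,0,0],[0,0,0,0]]], "grip": 0.65, "squeeze": 20}}

```text
t: 4.0
tool_pos: [0.5827, 0.0259, 0.1421]
tool_rot: [-3.141, 0.064, 0.007]
contact_force: [0.6, -0.0, 0.9]
opening: 0.039
```

Emit:
{"name": "step_arm", "arguments": {"moves": [[[1.5,-0.06,0,0],[1.5,-0.06,0,0],[1.5,-0.06,0,0],[1.5,-0.06,0,0],[1.5,-0.06,0,0],[1.5,-0.06,0,0],[1.5,-0.06,0,0],[1.0,-0.04,0,0],[0,0,0,0]]]}}

```text
t: 4.75
tool_pos: [0.7024, 0.021, 0.1476]
tool_rot: [3.141, -0.064, 0.009]
contact_force: [-0.6, 0.4, 0.3]
opening: 0.0297
```

Emit:
{"name": "step_arm", "arguments": {"moves": [[[0.6,-0.02,0,0],[0.6,-0.02,0,0],[0.6,-0.02,0,0],[0,0,0,0]]]}}

```text
t: 5.08
tool_pos: [0.7181, 0.0206, 0.1445]
tool_rot: [3.141, -0.064, 0.002]
contact_force: [0.6, -0.2, 0.2]
opening: 0.0299
```

```bash
python3 - <<'E'
from h import *
snap("e",("top",))
b=cv2.imread("pics/e_top.png")
cv2.imwrite("pics/e.png",cv2.resize(b[50:210,150:310],(600,600),interpolation=cv2.INTER_CUBIC))
E
```

```text
(no output)
```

View pics/e.png

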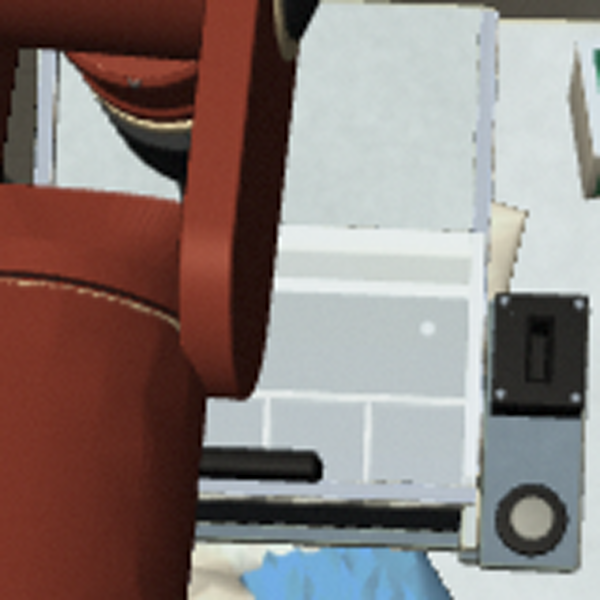

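The guard looks unmoved in the top picture: its bar is still at about (235,174). I'll check from the scene camera.

```bash
python3 - <<'E'
from h import *
snap("f")
a=cv2.imread("pics/f_scene.png")
cv2.imwrite("pics/f.png",cv2.resize(a[110:290,100:320],(770,630)[:2],interpolation=cv2.INTER_CUBIC)[:600])
print(proj("scene",[.718,.0206,.1445]),proj("scene",[.583,.023,.166]),proj("scene",[.71,.018,.166]))
for c in("scene","top"):
  for d in nets.pinpoint(c,"guard_grip")[:3]:print(c,d,atz(c,d["at"],.156))
o=readout.get_obs();print(o["q"],o["contact_force"],o["t"])
E
```

```text
[180.92212664 173.87460339] [211.73276368 207.22625042] [182.16943833 169.24634614]
top {'at': [214.9, 173.8], 'confidence': 0.77} [0.5815732  0.02562159 0.156     ]
[-7.48707446e-02  2.96170019e-01  1.42309664e+00 -2.50847922e-06
  1.42282182e+00 -3.39057431e-02] [0.21594454 0.29105748 0.03253606] 5.3333
```

View pics/f.png

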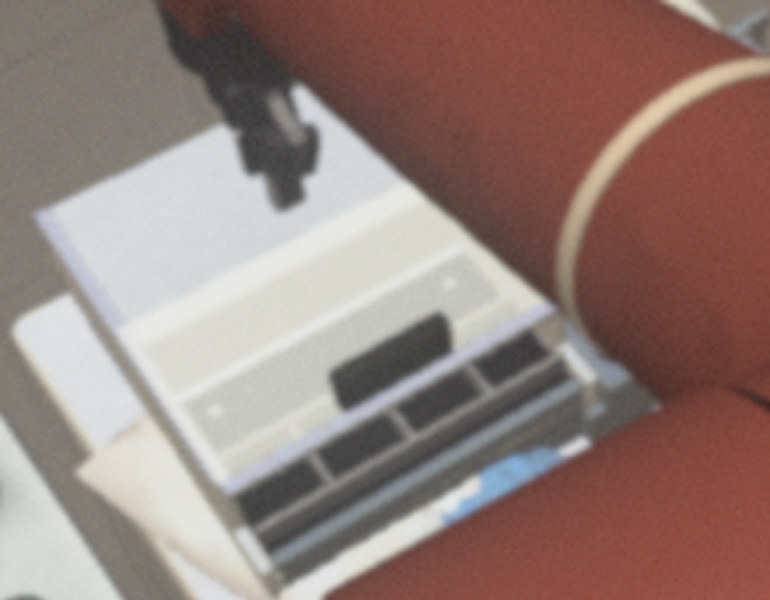

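The arm passed the bar at scene (211,213) without moving it. I'll go back over it and push from the front with the fingers shut, watching each step.

Emit:
{"name": "step_arm", "arguments": {"moves": [[[0,0,3,0],[0,0,3,0],[-3.6,0.14,0,0],[-3.6,0.14,0,0],[-3.6,0.14,0,0],[-3.6,0.14,0,0],[-3.6,0.14,0,0],[0,0,0,0]]], "grip": 1}}

```text
t: 6.0
tool_pos: [0.5307, 0.0284, 0.2017]
tool_rot: [-3.141, 0.064, 0.009]
contact_force: [0.5, -0.4, -1.1]
opening: 0.0002
```

Emit:
{"name": "step_arm", "arguments": {"moves": [[[0,0,-3,0],[0,0,-3,0],[0,0,0,0]]]}}

```text
t: 6.25
tool_pos: [0.5328, 0.028, 0.1377]
tool_rot: [-3.14, 0.064, 0.016]
contact_force: [-1.9, 1.2, -0.7]
opening: 0.0004
```

Emit:
{"name": "step_arm", "arguments": {"moves": [[[0.8,-0.03,0,0],[0.8,-0.03,0,0],[0.8,-0.03,0,0],[0.8,-0.03,0,0],[0,0,0,0]]]}}

```text
t: 6.67
tool_pos: [0.572, 0.0261, 0.1457]
tool_rot: [3.141, -0.065, 0.005]
contact_force: [0.1, -0.1, 0.1]
opening: 0.0001
```

Emit:
{"name": "step_arm", "arguments": {"moves": [[[0.8,-0.03,0,0],[0.8,-0.03,0,0],[0.8,-0.03,0,0],[0,0,0,0],[0,0,0,0]]]}}

```text
t: 7.08
tool_pos: [0.5935, 0.0255, 0.1438]
tool_rot: [-3.141, 0.064, 0.001]
contact_force: [0.2, -0.0, 0.9]
opening: 0.0001
```

```bash
python3 - <<'E'
from h import *
snap("g")
for c in("scene","top"):
  for d in nets.pinpoint(c,"guard_grip")[:3]:print(c,d,atz(c,d["at"],.156))
a=cv2.imread("pics/g_scene.png");b=cv2.imread("pics/g_top.png")
L=cv2.resize(a[150:290,130:270],(400,400),interpolation=cv2.INTER_CUBIC)
R=cv2.resize(b[90:210,170:290],(400,400),interpolation=cv2.INTER_CUBIC)
cv2.imwrite("pics/g.png",np.hstack([L,R]))
E
```

```text
scene {'at': [209.2, 212.7], 'confidence': 0.59} [0.58120774 0.03185915 0.156     ]
top {'at': [216.7, 173.1], 'confidence': 0.7} [0.58297087 0.02208698 0.156     ]
```

View pics/g.png

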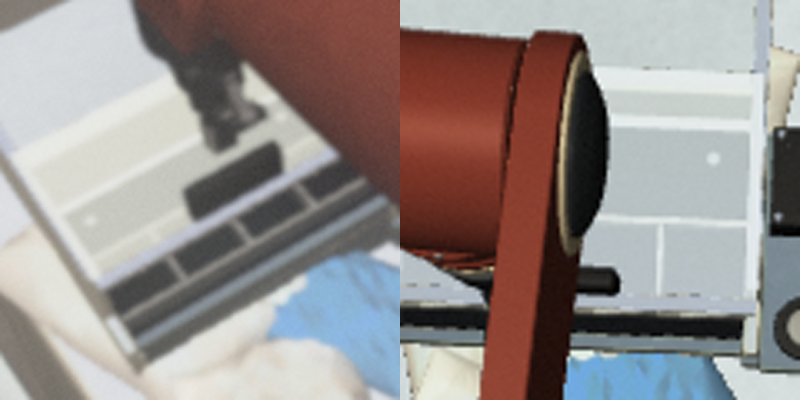

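```bash
python3 - <<'E'
from h import *
np.set_printoptions(precision=1,suppress=True)
print("tcp",proj("scene",[.5935,.0255,.1438]),proj("top",[.5935,.0255,.1438]))
for z in(.133,.166,.18):
  print(z,[proj("scene",[.584+s*.003,.0233+s*.04,z]) for s in(-1,1)],[proj("top",[.584+s*.003,.0233+s*.04,z]) for s in(-1,1)])
a=cv2.imread("pics/g_scene.png");b=cv2.imread("pics/a_scene.png")
L=cv2.resize(b[185:235,180:245],(780,600),interpolation=cv2.INTER_CUBIC)[:300]*0
P=[cv2.resize(i[185:245,180:240],(400,400),interpolation=cv2.INTER_CUBIC) for i in(b,a)]
cv2.imwrite("pics/h.png",np.hstack(P))
E
```

```text
tcp [209.3 210.8] [215.9 168.6]
0.133 [array([229.5, 207.7]), array([196.5, 224.7])] [array([237.5, 175.6]), array([198.1, 172.5])]
0.166 [array([228.1, 198.5]), array([194.2, 215.7])] [array([235.9, 173.5]), array([194.7, 170.3])]
0.18 [array([227.5, 194.4]), array([193.2, 211.8])] [array([235.1, 172.6]), array([193.3, 169.3])]
```

View pics/h.png

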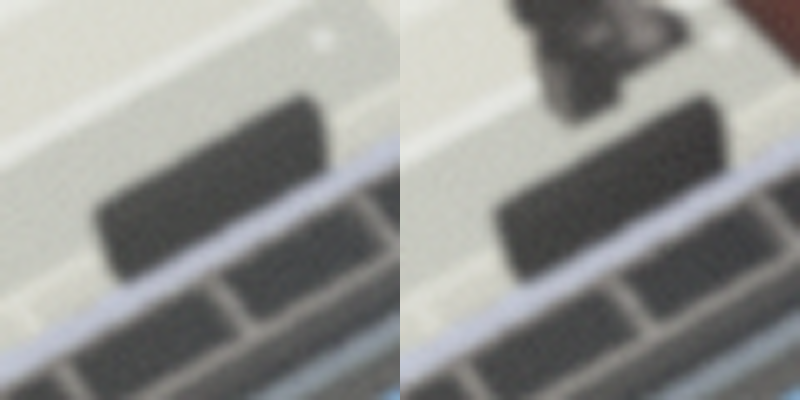

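The fingertip shows at scene (206,203), but the reported TCP projects to (209,211). The true tip therefore seems about 2 cm higher than reported. I'll touch the guard top (z 133 mm) behind the bar to check.

Emit:
{"name": "step_arm", "arguments": {"moves": [[[2.5,-0.1,0,0],[2.5,-0.1,0,0],[0,0,-0.4,0],[0,0,-0.4,0],[0,0,0,0]]]}}

```text
t: 7.7
tool_pos: [0.6418, 0.0236, 0.1343]
tool_rot: [-3.141, 0.064, 0.005]
contact_force: [-0.3, -0.3, -0.8]
opening: -0.0002
```

Emit:
{"name": "step_arm", "arguments": {"moves": [[[0,0,-0.2,0],[0,0,-0.2,0],[0,0,0,0]]]}}

```text
t: 7.95
tool_pos: [0.6424, 0.0236, 0.1315]
tool_rot: [-3.141, 0.064, 0.001]
contact_force: [-0.2, 0.4, 0.2]
opening: 0.0002
```

Emit:
{"name": "step_arm", "arguments": {"moves": [[[0,0,-0.2,0],[0,0,-0.2,0],[0,0,0,0]]]}}

```text
t: 8.2
tool_pos: [0.6428, 0.0235, 0.1275]
tool_rot: [-3.141, 0.064, 0.001]
contact_force: [-0.5, -0.5, 0.3]
opening: -0.0003
```

Emit:
{"name": "step_arm", "arguments": {"moves": [[[0,0,-0.2,0],[0,0,-0.2,0],[0,0,0,0]]]}}

```text
t: 8.45
tool_pos: [0.6429, 0.0235, 0.1233]
tool_rot: [-3.141, 0.064, 0.001]
contact_force: [0.2, 0.1, 0.1]
opening: 0.0001
```

Still no contact at a reported 123 mm, so the height readout does have an offset. I'll keep going down until it touches.

Emit:
{"name": "step_arm", "arguments": {"moves": [[[0,0,-0.2,0],[0,0,-0.2,0],[0,0,0,0]]]}}

```text
t: 8.7
tool_pos: [0.6429, 0.0235, 0.1192]
tool_rot: [-3.141, 0.064, 0.001]
contact_force: [0.1, -0.0, 0.3]
opening: -0.0002
```

Emit:
{"name": "step_arm", "arguments": {"moves": [[[0,0,-0.2,0],[0,0,-0.2,0],[0,0,0,0]]]}}

```text
t: 8.95
tool_pos: [0.6429, 0.0235, 0.1153]
tool_rot: [-3.141, 0.064, 0.001]
contact_force: [0.2, -0.0, -0.1]
opening: 0.0
```

Emit:
{"name": "step_arm", "arguments": {"moves": [[[0,0,-0.2,0],[0,0,-0.2,0],[0,0,0,0]]]}}

```text
t: 9.2
tool_pos: [0.6429, 0.0235, 0.1113]
tool_rot: [-3.141, 0.064, 0.001]
contact_force: [-0.6, 0.1, -0.4]
opening: 0.0
```

```bash
python3 - <<'E'
from h import *
snap("i")
o=readout.get_obs();print(o["tool_pos"],o["contact_force"],o["q"],o["t"]);print(proj("scene",o["tool_pos"]),proj("top",o["tool_pos"]))
a=cv2.imread("pics/i_scene.png");b=cv2.imread("pics/i_top.png")
L=cv2.resize(a[130:250,150:270],(400,400),interpolation=cv2.INTER_CUBIC)
cv2.imwrite("pics/i.png",np.hstack([L,cv2.resize(b[100:200,150:250],(400,400),interpolation=cv2.INTER_CUBIC)]))
E
```

```text
[0.64310449 0.02351441 0.11172527] [ 1.12991896 -0.12052329 -0.2077053 ] [-7.90237115e-02  1.56636245e-01  1.64072068e+00  2.80051922e-05
  1.34452787e+00 -3.79924715e-02] 9.3
[199.6543202 204.4058411] [219.36343047 146.9719689 ]
```

View picture.

View pics/i.png

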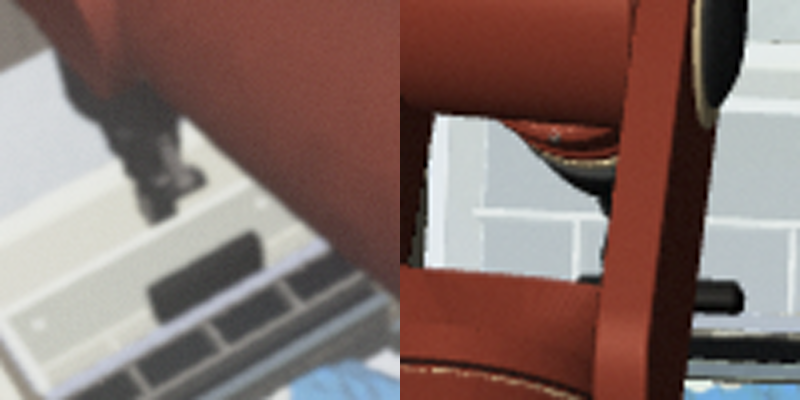

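The tip shows at scene (198,197), about 8 px above the projection, which means roughly 25 to 28 mm too high. I'll go on to contact.

Emit:
{"name": "step_arm", "arguments": {"moves": [[[0,0,-0.2,0],[0,0,-0.2,0],[0,0,0,0]]]}}

```text
t: 9.55
tool_pos: [0.6429, 0.0235, 0.1073]
tool_rot: [-3.141, 0.064, 0.001]
contact_force: [0.3, 0.6, 0.4]
opening: -0.0001
```

Emit:
{"name": "step_arm", "arguments": {"moves": [[[0,0,-0.2,0],[0,0,-0.1,0],[0,0,0,0]]]}}

```text
t: 9.8
tool_pos: [0.643, 0.0235, 0.1045]
tool_rot: [-3.141, 0.064, 0.001]
contact_force: [-0.4, 0.2, 0.0]
opening: 0.0002
```

Emit:
{"name": "step_arm", "arguments": {"moves": [[[0,0,-0.2,0],[0,0,-0.1,0],[0,0,0,0]]]}}

```text
t: 10.05
tool_pos: [0.643, 0.0235, 0.1015]
tool_rot: [-3.141, 0.064, 0.001]
contact_force: [0.3, 0.0, -0.3]
opening: 0.0003
```

Emit:
{"name": "step_arm", "arguments": {"moves": [[[0,0,-0.2,0],[0,0,-0.1,0],[0,0,0,0]]]}}

```text
t: 10.3
tool_pos: [0.643, 0.0235, 0.0985]
tool_rot: [-3.141, 0.064, 0.001]
contact_force: [0.5, 0.5, 0.5]
opening: -0.0003
```

Emit:
{"name": "step_arm", "arguments": {"moves": [[[0,0,-0.2,0],[0,0,-0.1,0],[0,0,0,0]]]}}

```text
t: 10.55
tool_pos: [0.643, 0.0235, 0.0955]
tool_rot: [-3.141, 0.064, 0.001]
contact_force: [0.2, -0.1, -0.3]
opening: 0.0002
```

```bash
python3 - <<'E'
from h import *
snap("j")
o=readout.get_obs();print(o["tool_pos"],o["contact_force"]);print(proj("scene",o["tool_pos"]),proj("top",o["tool_pos"]))
a=cv2.imread("pics/j_scene.png")
cv2.imwrite("pics/j.png",cv2.resize(a[150:225,165:240],(600,600),interpolation=cv2.INTER_CUBIC))
E
```

```text
[0.64315633 0.02347856 0.09579602] [ 0.22168811 -0.55766301  0.68239511]
[200.62691395 208.57332156] [220.44742968 148.3754995 ]
```

View pics/j.png

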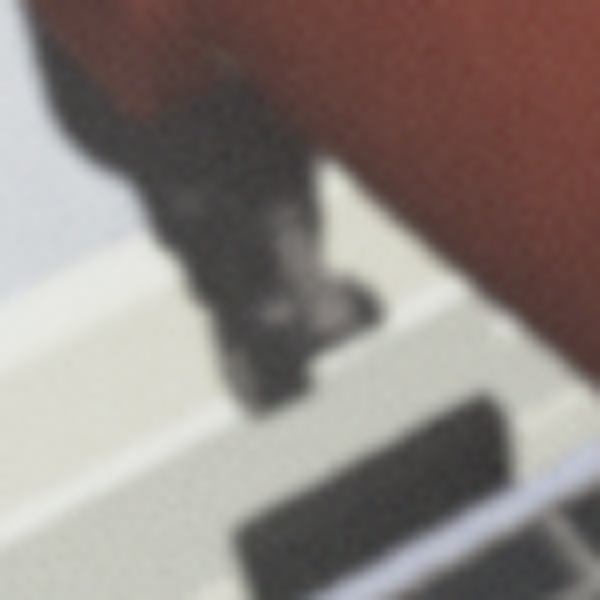

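Emit:
{"name": "step_arm", "arguments": {"moves": [[[0,0,-0.2,0],[0,0,0,0]]]}}

```text
t: 10.82
tool_pos: [0.6441, 0.0235, 0.0953]
tool_rot: [3.141, -0.064, 0.003]
contact_force: [0.1, -0.7, 4.7]
opening: -0.0
```

Emit:
{"name": "step_arm", "arguments": {"moves": [[[0,0,-0.2,0],[0,0,0,0]]]}}

```text
t: 10.98
tool_pos: [0.6454, 0.0234, 0.0953]
tool_rot: [3.141, -0.064, 0.008]
contact_force: [-1.3, -1.2, 8.6]
opening: 0.0
```

Emit:
{"name": "step_arm", "arguments": {"moves": [[[0,0,-0.2,0],[0,0,0,0]]]}}

```text
t: 11.15
tool_pos: [0.6467, 0.0234, 0.0953]
tool_rot: [3.141, -0.064, 0.013]
contact_force: [-0.5, 0.2, 13.6]
opening: -0.0001
```

Emit:
{"name": "step_arm", "arguments": {"moves": [[[0,0,-0.2,0],[0,0,0,0]]]}}

```text
t: 11.32
tool_pos: [0.6481, 0.0233, 0.0952]
tool_rot: [3.141, -0.064, 0.018]
contact_force: [-1.1, 1.4, 18.5]
opening: -0.0
```

Emit:
{"name": "step_arm", "arguments": {"moves": [[[0,0,-0.2,0],[0,0,0,0]]]}}

```text
t: 11.48
tool_pos: [0.6495, 0.0232, 0.0952]
tool_rot: [3.14, -0.064, 0.024]
contact_force: [-0.7, 0.9, 23.5]
opening: -0.0002
```

Contact came at a reported 95.3 mm, but the guard top is at 133 mm. The true tip is therefore about 38 mm above the reported value. Next I'll check the horizontal offset.

Emit:
{"name": "step_arm", "arguments": {"moves": [[[0,0,1.0,0],[0,0,4,0],[0,0,0,0]]]}}

```text
t: 11.73
tool_pos: [0.6473, 0.0232, 0.1436]
tool_rot: [3.14, -0.064, 0.018]
contact_force: [1.5, -0.4, 2.4]
opening: -0.0003
```

```bash
python3 - <<'E'
from h import *
np.set_printoptions(precision=4,suppress=True)
print("tip ray at .133",atz("scene",(198.1,201.5),.133))
for dx in(-.0145,0,.0145):
  print([proj("scene",[.643+dx,.0235+dy,.133]).round(1) for dy in(-.011,0,.011)])
o=readout.get_obs();print(o)
# earlier picture g: reading .5935,.0255,.1438 -> +.0377
print(proj("scene",[.5935,.0255,.1815]),proj("scene",[.7181,.0206,.1822]))
E
```

```text
tip ray at .133 [0.6368 0.028  0.133 ]
[array([206.2, 200.4]), array([201.9, 202.9]), array([197.6, 205.4])]
[array([202.6, 196.2]), array([198.4, 198.7]), array([194.1, 201.2])]
[array([199.1, 192.1]), array([194.8, 194.5]), array([190.6, 197. ])]
{'t': 11.7333, 'q': array([-0.0789,  0.1311,  1.6139,  0.    ,  1.3852, -0.038 ]), 'dq': array([-0.0004,  0.0195,  0.0183, -0.0008, -0.0753, -0.0018]), 'effort': array([  0.1119, -33.8552, -27.2528,  -0.0125,   0.8005,  -0.    ]), 'tool_pos': array([0.6473, 0.0232, 0.1436]), 'tool_rot': array([ 3.1402, -0.0643,  0.0178]), 'contact_force': array([ 1.5177, -0.4103,  2.4408]), 'wrist_torque': array([-0.0239, -0.1032,  0.0296]), 'opening': -0.00026003179980831846}
[207.0505 200.1506] [177.9888 162.7382]
```

The horizontal bias is about zero, so I only need z_true = z_read + 38 mm. I'll straddle the bar at the correct height.

Emit:
{"name": "step_arm", "arguments": {"moves": [[[0,0,3,0],[-3,0.1,0,0],[-2.9,0.1,0,0],[0,0,0,0],[0,0,0,0],[0,0,0,0]]], "grip": 0.55}}

```text
t: 12.23
tool_pos: [0.5847, 0.0255, 0.166]
tool_rot: [3.141, -0.064, 0.002]
contact_force: [-0.3, -0.3, 0.3]
opening: 0.0385
```

Emit:
{"name": "step_arm", "arguments": {"moves": [[[-0.3,0,-2,0],[0,0,-1.5,0],[0,0,-1.5,0],[0,0,-1.0,0],[0,0,0,0]]]}}

```text
t: 12.65
tool_pos: [0.5801, 0.0255, 0.1029]
tool_rot: [-3.141, 0.065, 0.007]
contact_force: [-0.2, 0.0, -0.6]
opening: 0.0382
```

Emit:
{"name": "step_arm", "arguments": {"moves": [[[0.8,-0.03,0,0],[0.8,-0.03,0,0],[0.8,-0.03,0,0],[0.8,-0.03,0,0],[0,0,0,0]]]}}

```text
t: 13.07
tool_pos: [0.6157, 0.0241, 0.1071]
tool_rot: [3.141, -0.065, 0.005]
contact_force: [0.8, 0.3, 0.1]
opening: 0.0383
```

```bash
python3 - <<'E'
from h import *
snap("k")
for c in("scene","top"):
  for d in nets.pinpoint(c,"guard_grip")[:3]:print(c,d,atz(c,d["at"],.156))
E
```

```text
top {'at': [215.1, 161.6], 'confidence': 0.85} [0.60568792 0.02538618 0.156     ]
```

The guard is moving: its bar went from x 0.583 to 0.606. I'll push on to the stop.

Emit:
{"name": "step_arm", "arguments": {"moves": [[[1.3,-0.05,0,0],[1.3,-0.05,0,0],[1.3,-0.05,0,0],[1.3,-0.05,0,0],[1.3,-0.05,0,0],[1.3,-0.05,0,0],[0.8,-0.03,0,0],[0.4,-0.02,0,0],[0,0,0,0]]]}}

```text
t: 14.02
tool_pos: [0.7037, 0.0207, 0.1058]
tool_rot: [3.141, -0.064, 0.001]
contact_force: [0.3, -0.6, -0.3]
opening: 0.0386
```

Emit:
{"name": "step_arm", "arguments": {"moves": [[[0.5,-0.02,0,0],[0.5,-0.02,0,0],[0,0,0,0]]]}}

```text
t: 14.27
tool_pos: [0.7088, 0.0205, 0.1055]
tool_rot: [3.141, -0.064, -0.02]
contact_force: [-16.8, -0.5, 8.0]
opening: 0.0383
```

Emit:
{"name": "step_arm", "arguments": {"moves": [[[0.4,-0.02,0,0],[0.4,-0.02,0,0],[0,0,0,0]]]}}

```text
t: 14.52
tool_pos: [0.7079, 0.0206, 0.1051]
tool_rot: [3.14, -0.063, -0.056]
contact_force: [-45.3, 0.3, 21.8]
opening: 0.0384
```

Emit:
{"name": "step_arm", "arguments": {"moves": [[[-2.0,0.08,0,0],[0,0,3,0],[0,0,3.5,0],[-4,-1,0,0],[-4,-1,0,0],[-4,-1,0,0],[-4,-1.2,0,0],[-4,-1.5,0,0],[-4,-1.5,0,0],[0,-2,0,0]]], "grip": 0}}

```text
t: 15.35
tool_pos: [0.4568, -0.0693, 0.1688]
tool_rot: [-3.14, 0.063, 0.005]
contact_force: [1.4, 0.6, -0.9]
opening: 0.0855
```

```bash
python3 - <<'E'
from h import *
np.set_printoptions(precision=4,suppress=True)
snap("l")
o=readout.get_obs();print(o["tool_pos"],o["tool_rot"],o["contact_force"])
for n,z in(("guard_grip",.156),("pocket_0",.058),("jar_0_mid",.031),("shaker",0)):
 for c in("scene","top"):
  for d in nets.pinpoint(c,n)[:5]:
    if d["confidence"]>.3: print(n,c,d["at"],round(d["confidence"],2),atz(c,d["at"],z))
b=cv2.imread("pics/l_top.png");a=cv2.imread("pics/l_scene.png")
cv2.imwrite("pics/l.png",np.hstack([cv2.resize(a[130:290,120:330],(525,400),interpolation=cv2.INTER_CUBIC)[:,:400],cv2.resize(b[110:210,155:255],(400,400),interpolation=cv2.INTER_CUBIC)]))
E
```

```text
[ 0.4621 -0.072   0.1711] [ 3.1394 -0.0696  0.0036] [0.3038 0.7507 0.7075]
guard_grip scene [186.6, 180.0] 0.98 [0.6858 0.0232 0.156 ]
guard_grip top [218.3, 117.3] 0.93 [0.6935 0.0196 0.156 ]
pocket_0 scene [199.2, 238.7] 0.95 [0.6005 0.0603 0.058 ]
pocket_0 scene [179.3, 249.0] 0.92 [0.6047 0.1097 0.058 ]
pocket_0 scene [245.3, 214.5] 0.76 [ 0.5912 -0.0602  0.058 ]
pocket_0 scene [222.0, 226.9] 0.76 [0.5956 0.0019 0.058 ]
pocket_0 top [206.8, 167.7] 0.87 [0.6071 0.0587 0.058 ]
pocket_0 top [288.4, 186.8] 0.72 [ 0.5655 -0.1221  0.058 ]
pocket_0 top [232.8, 171.0] 0.71 [0.6001 0.0011 0.058 ]
pocket_0 top [178.7, 166.9] 0.65 [0.6086 0.1208 0.058 ]
pocket_0 top [261.0, 173.0] 0.58 [ 0.5959 -0.0613  0.058 ]
shaker scene [208.4, 236.9] 0.88 [ 0.6274  0.0268 -0.    ]
shaker top [224.3, 161.3] 0.79 [0.6305 0.0277 0.    ]
```

View pics/l.png

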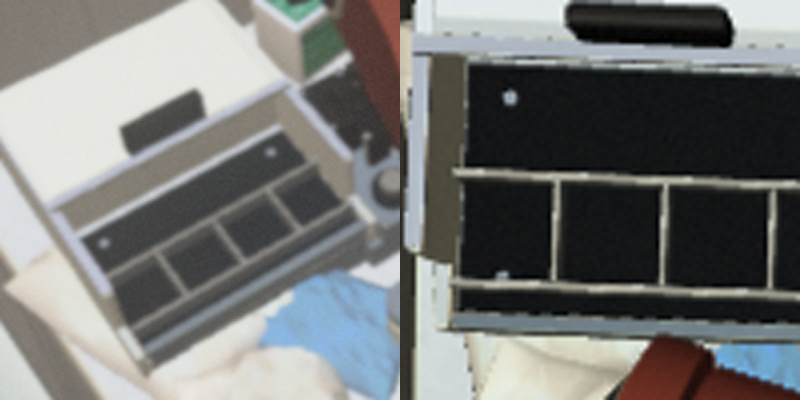

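The guard is fully open and the carrier's four pockets are visible. The dividers in the top picture are at columns 193.8, 221 and 248.3, around row 169.

```bash
python3 - <<'E'
from h import *
np.set_printoptions(precision=4,suppress=True)
P=[atz("top",p,.077) for p in((193.75,167.9),(221,169.25),(248.25,170.3))]
for p in P: print(p)
d=P[2]-P[0];print(np.linalg.norm(d)/2,"yaw",np.arctan2(-d[0],-d[1])*-1)
psi=-.04;m=np.mean(P,0);y=np.array([-np.sin(psi),np.cos(psi)])
for k in range(4): print("pocket",k,m[:2]+y*.0585*(k-1.5))
print("walls x",atz("top",(221,155.75),.077),atz("top",(221,182.75),.077))
E
```

```text
[0.6039 0.0836 0.077 ]
[0.6013 0.0246 0.077 ]
[ 0.5992 -0.0344  0.077 ]
0.05906795706268612 yaw -0.03987586097797247
pocket 0 [ 0.598  -0.0631]
pocket 1 [ 0.6003 -0.0046]
pocket 2 [0.6027 0.0538]
pocket 3 [0.605  0.1123]
walls x [0.6306 0.0248 0.077 ] [0.572  0.0245 0.077 ]
```

Emit:
{"name": "step_arm", "arguments": {"moves": [[[0,0,-4,0],[0,0,-4,0],[0,0,-2,0],[0,0,0,0]]]}}

```text
t: 16.18
tool_pos: [0.459, -0.0686, 0.0648]
tool_rot: [-3.138, 0.063, 0.017]
contact_force: [-0.6, -0.3, -0.7]
opening: 0.0857
```

```bash
python3 - <<'E'
from h import *
np.set_printoptions(precision=4,suppress=True)
snap("m")
o=readout.get_obs();print(o["tool_pos"],o["tool_rot"],o["contact_force"])
b=cv2.imread("pics/m_top.png");a=cv2.imread("pics/m_scene.png")
cv2.imwrite("pics/m.png",np.hstack([cv2.resize(a[200:300,230:330],(400,400),interpolation=cv2.INTER_CUBIC),cv2.resize(b[190:290,220:320],(400,400),interpolation=cv2.INTER_CUBIC)]))
t=o["tool_pos"]+[0,0,.0377]
for s in(-1,1):print(proj("scene",t+[s*.0425,0,.013]),proj("scene",t+[s*.0425,0,-.025]))
E
```

```text
[ 0.4632 -0.0701  0.0707] [-3.1404  0.0634  0.0024] [-0.4354  0.784   0.6075]
[295.1544 247.8703] [294.7747 257.1748]
[270.327 220.964] [270.6714 230.6944]
```

View pics/m.png

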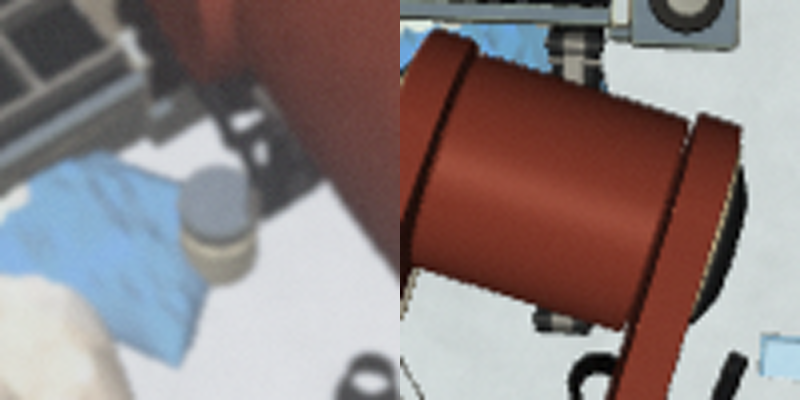

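```bash
python3 - <<'E'
from h import *
np.set_printoptions(precision=4,suppress=True)
for z in(.12,.15,.18): print(z,atz("top",(263.7,205),z),atz("top",(260.5,270),z), proj("scene",[.461,-.073,z]))
for X in([.4205,-.068,.121],[.4205,-.0815,.121],[.4205,-.0595,.121],[.5057,-.07,.121]):print(X,proj("scene",X),proj("top",X))
E
```

```text
0.12 [ 0.5221 -0.0696  0.12  ] [ 0.3886 -0.0636  0.12  ] [284.2427 234.482 ]
0.15 [ 0.5207 -0.0706  0.15  ] [ 0.392  -0.0648  0.15  ] [284.2882 226.5615]
0.18 [ 0.5193 -0.0716  0.18  ] [ 0.3954 -0.066   0.18  ] [284.3359 218.2475]
[0.4205, -0.068, 0.121] [294.4272 248.5512] [262.6947 254.4584]
[0.4205, -0.0815, 0.121] [299.5271 245.1242] [269.2779 254.4769]
[0.4205, -0.0595, 0.121] [291.1923 250.7251] [258.5489 254.4467]
[0.5057, -0.07, 0.121] [270.3051 221.0723] [263.8415 212.9349]
```

Emit:
{"name": "step_arm", "arguments": {"moves": [[[-0.2,-0.3,-2.5,0],[0,0,-2.5,0],[0,0,-2,0],[0,0,-1,0],[0,0,0,0],[0,0,0,0]]]}}

```text
t: 16.78
tool_pos: [0.4627, -0.0738, -0.0075]
tool_rot: [3.14, -0.064, 0.003]
contact_force: [0.1, -0.5, 0.5]
opening: 0.0856
```

Emit:
{"name": "step_arm", "arguments": {"moves": [[[0,0,0,0],[0,0,0,0],[0,0,0,0],[0,0,0,0],[0,0,0,0],[0,0,0,0],[0,0,0,0]]], "grip": 1, "squeeze": 30}}

```text
t: 17.37
tool_pos: [0.4623, -0.0737, -0.0076]
tool_rot: [3.14, -0.064, 0.003]
contact_force: [-2.4, 0.8, 6.5]
opening: 0.0456
```

Emit:
{"name": "step_arm", "arguments": {"moves": [[[0,0,2,0],[0,0,3.5,0],[0,0,3.5,0],[0,0,3.5,0],[0,0,0,0]]]}}

```text
t: 17.78
tool_pos: [0.4661, -0.075, 0.1242]
tool_rot: [3.137, -0.064, 0.021]
contact_force: [1.6, -1.0, -0.1]
opening: 0.0454
```

Emit:
{"name": "step_arm", "arguments": {"moves": [[[3,1.5,0,0],[3,1.5,0,0],[3,1.5,0,0],[3,1.5,0,0],[1.8,0.9,0,0],[0,0,0,0],[0,0,0,0]]]}}

```text
t: 18.37
tool_pos: [0.5991, -0.0039, 0.1147]
tool_rot: [3.141, -0.062, -0.003]
contact_force: [-0.5, -0.4, -2.5]
opening: 0.0455
```

Emit:
{"name": "step_arm", "arguments": {"moves": [[[0.1,-0.07,-1.5,0],[0,0,-1,0],[0,0,0,0],[0,0,0,0]]]}}

```text
t: 18.7
tool_pos: [0.5985, -0.0054, 0.0894]
tool_rot: [-3.141, 0.065, 0.005]
contact_force: [0.1, -0.5, -2.3]
opening: 0.045
```

```bash
python3 - <<'E'
from h import *
np.set_printoptions(precision=4,suppress=True)
snap("n")
o=readout.get_obs();print(o["tool_pos"],o["contact_force"])
T=o["tool_pos"]
mid=np.array([T[0],T[1]+.0008,T[2]+.0076+.031]);print("pred mid",mid,proj("scene",mid))
for m in nets.pinpoint("scene","jar_0_mid")[:4]: print(m["at"],m["confidence"],atz("scene",m["at"],mid[2]))
for c in("scene","top"):
 for m in nets.masks_of(c,"jar_0_mid")[:4]: print(c,m["box"],m["confidence"],m["region"].sum())
print(atz("scene",proj("scene",mid),mid[2]))
E
```

```text
[ 0.6    -0.0054  0.0912] [ 0.92   -0.1291 -1.2979]
pred mid [ 0.6    -0.0046  0.1298] [220.0876 205.68  ]
scene [319.1, 122.4, 332.9, 152.1] 0.17 314
top [158.4, 46.6, 307.3, 201.6] 0.74 12431
top [372.2, 155.7, 396.1, 164.7] 0.69 262
[ 0.6    -0.0046  0.1298]
```

Emit:
{"name": "step_arm", "arguments": {"moves": [[[0,0,-1.2,0],[0,0,-1.2,0],[0,0,-0.6,0],[0,0,0,0]]]}}

```text
t: 19.28
tool_pos: [0.5979, -0.0048, 0.0574]
tool_rot: [-3.14, 0.064, 0.009]
contact_force: [-0.6, -0.1, -1.2]
opening: 0.0456
```

Emit:
{"name": "step_arm", "arguments": {"moves": [[[0,0,-0.4,0],[0,0,-0.3,0],[0,0,0,0]]]}}

```text
t: 19.53
tool_pos: [0.6, -0.0051, 0.0532]
tool_rot: [-3.141, 0.064, 0.001]
contact_force: [0.5, 0.3, -1.7]
opening: 0.0453
```

Emit:
{"name": "step_arm", "arguments": {"moves": [[[0,0,-0.3,0],[0,0,0,0]]]}}

```text
t: 19.7
tool_pos: [0.6002, -0.0051, 0.0507]
tool_rot: [3.141, -0.064, -0.0]
contact_force: [-0.2, 0.4, -1.3]
opening: 0.0448
```

Emit:
{"name": "step_arm", "arguments": {"moves": [[[0,0,-0.1,0],[0,0,0,0]]]}}

```text
t: 19.87
tool_pos: [0.6006, -0.0051, 0.0504]
tool_rot: [-3.141, 0.064, -0.001]
contact_force: [-1.9, -0.4, -0.3]
opening: 0.0449
```

Emit:
{"name": "step_arm", "arguments": {"moves": [[[0,0,0,0],[0,0,0,0],[0,0,0,0],[0,0,0,0],[0,0,0,0],[0,0,2,0],[0,0,3,0],[0,0,4,0],[0,0,3,0]]], "grip": 0}}

```text
t: 20.62
tool_pos: [0.6006, -0.0051, 0.1724]
tool_rot: [3.141, -0.064, 0.002]
contact_force: [1.1, 0.6, 0.4]
opening: 0.0854
```

Emit:
{"name": "step_arm", "arguments": {"moves": [[[-3,-3,0,0],[-3,-2.9,0,0],[-3,-2.8,0,0],[-3,-2.8,0,0],[-2,-3.5,0,0],[0,-4,0,0],[0,-4,0,0],[0,-4,0,0],[0,-2.5,0,0],[0,0,0,0]]]}}

```text
t: 21.45
tool_pos: [0.4602, -0.304, 0.1701]
tool_rot: [3.139, -0.072, 0.0]
contact_force: [-0.6, -0.8, -0.0]
opening: 0.0853
```

```bash
python3 - <<'E'
from h import *
np.set_printoptions(precision=4,suppress=True)
snap("o")
o=readout.get_obs();print(o["tool_pos"],o["contact_force"])
for c in("scene","top"):
 for m in nets.masks_of(c,"jar_0_mid")[:4]: print(c,m["box"],m["confidence"],m["region"].sum())
b=cv2.imread("pics/o_top.png");a=cv2.imread("pics/o_scene.png")
cv2.imwrite("pics/o.png",np.hstack([cv2.resize(a[130:290,170:390],(550,400),interpolation=cv2.INTER_CUBIC)[:,:550],cv2.resize(b[140:240,190:252],(248,400),interpolation=cv2.INTER_CUBIC)]))
print(proj("top",[.6003,-.0046,.12]),proj("scene",[.4585,-.302,.062]))
E
```

```text
[ 0.4606 -0.3001  0.1697] [ 0.0173  0.6785 -0.0262]
scene [269.9, 115.8, 335.6, 206.2] 0.24 3007
scene [115.5, 125.9, 298.2, 277.9] 0.24 15125
[232.3128 166.9606] [361.4532 198.4472]
```

View pics/o.png

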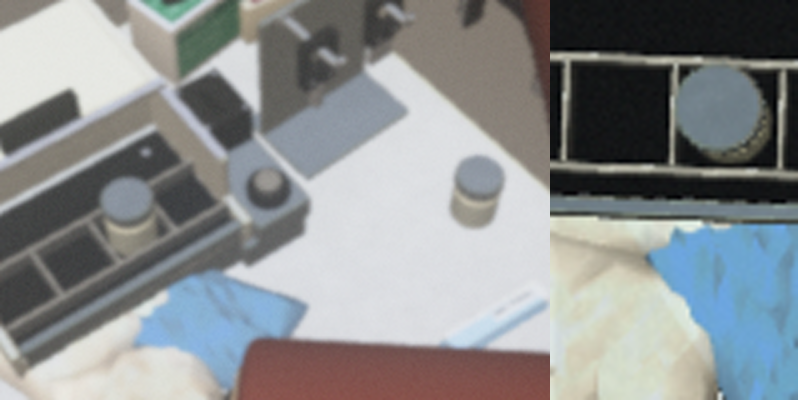

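Jar 1 stands upright in pocket 1. The other jar is still where I measured it, at scene (361,200). I'll fetch it.

Emit:
{"name": "step_arm", "arguments": {"moves": [[[-0.2,-0.2,-4,0],[0,0,-4,0],[0,0,-4,0],[0,0,-3,0],[0,0,-2,0],[0,0,-0.7,0],[0,0,0,0],[0,0,0,0]]]}}

```text
t: 22.32
tool_pos: [0.4597, -0.3013, -0.006]
tool_rot: [3.14, -0.062, 0.002]
contact_force: [0.7, 1.4, -0.4]
opening: 0.0856
```

Emit:
{"name": "step_arm", "arguments": {"moves": [[[0,0,0,0],[0,0,0,0],[0,0,0,0],[0,0,0,0],[0,0,0,0],[0,0,0,0],[0,0,0,0]]], "grip": 1}}

```text
t: 22.9
tool_pos: [0.4598, -0.3025, -0.0053]
tool_rot: [3.139, -0.064, 0.003]
contact_force: [-0.7, 1.4, 6.2]
opening: 0.0454
```

Emit:
{"name": "step_arm", "arguments": {"moves": [[[0,0,2,0],[0,0,3.7,0],[0,0,3.7,0],[0,0,3.7,0],[0,0,0,0],[0,3.5,0,0],[0,3.5,0,0],[1,3.5,0,0],[2,3.5,0,0],[0,0,0,0]]]}}

```text
t: 23.73
tool_pos: [0.4904, -0.1562, 0.1236]
tool_rot: [-3.138, 0.055, -0.002]
contact_force: [0.7, 0.5, -1.4]
opening: 0.0449
```

Emit:
{"name": "step_arm", "arguments": {"moves": [[[2.5,3,0,0],[2.5,3,0,0],[2.5,2,0,0],[2,1.4,0,0],[1.3,0.5,0,0],[0,0,-1,0],[0,0,0,0],[0,0,0,0],[0,0,0,0]]]}}

```text
t: 24.48
tool_pos: [0.5956, -0.0632, 0.1131]
tool_rot: [-3.141, 0.066, 0.003]
contact_force: [0.2, 0.0, -0.5]
opening: 0.0451
```

Emit:
{"name": "step_arm", "arguments": {"moves": [[[0.2,0,-1.2,0],[0,0,-1.2,0],[0,0,-0.6,0],[0,0,0,0],[0,0,0,0]]]}}

```text
t: 24.9
tool_pos: [0.5979, -0.0625, 0.0825]
tool_rot: [-3.14, 0.065, 0.004]
contact_force: [0.2, 0.4, -1.6]
opening: 0.0453
```

Emit:
{"name": "step_arm", "arguments": {"moves": [[[0,0,-0.9,0],[0,0,-0.8,0],[0,0,-0.6,0],[0,0,0,0],[0,0,0,0]]]}}

```text
t: 25.32
tool_pos: [0.5983, -0.0624, 0.06]
tool_rot: [-3.141, 0.064, 0.002]
contact_force: [-0.5, -0.6, -2.2]
opening: 0.045
```

Emit:
{"name": "step_arm", "arguments": {"moves": [[[0,0,-0.4,0],[0,0,-0.2,0],[0,0,0,0],[0,0,0,0]]]}}

```text
t: 25.65
tool_pos: [0.5988, -0.0625, 0.0549]
tool_rot: [-3.141, 0.064, 0.0]
contact_force: [-0.2, -0.6, -0.5]
opening: 0.0454
```

Emit:
{"name": "step_arm", "arguments": {"moves": [[[0,0,-0.2,0],[0,0,0,0],[0,0,0,0]]]}}

```text
t: 25.9
tool_pos: [0.5989, -0.0626, 0.0529]
tool_rot: [3.141, -0.064, 0.0]
contact_force: [-0.5, 0.4, -1.3]
opening: 0.0451
```

Emit:
{"name": "step_arm", "arguments": {"moves": [[[0,0,0,0],[0,0,0,0],[0,0,0,0],[0,0,0,0],[0,0,0,0],[0,0,2,0],[0,0,3,0],[0,0,4,0],[0,0,2.5,0]]], "grip": 0}}

```text
t: 26.65
tool_pos: [0.5999, -0.0628, 0.1716]
tool_rot: [3.14, -0.064, 0.005]
contact_force: [-0.2, -0.5, 0.7]
opening: 0.0855
```

Emit:
{"name": "step_arm", "arguments": {"moves": [[[3,2.8,0,0],[3,2.8,0,0],[3.2,2.7,0,0],[0,0,0,0],[0,0,0,0],[0,0,0,0]]], "grip": 0.55}}

```text
t: 27.15
tool_pos: [0.6904, 0.0203, 0.1674]
tool_rot: [3.141, -0.064, -0.002]
contact_force: [-0.4, -0.4, -0.1]
opening: 0.0384
```

Emit:
{"name": "step_arm", "arguments": {"moves": [[[0,0,-2,0],[0,0,-2,0],[0,0,-1.5,0],[0,0,-1.0,0],[0,0,0,0]]]}}

```text
t: 27.57
tool_pos: [0.6882, 0.0197, 0.0996]
tool_rot: [-3.141, 0.066, 0.008]
contact_force: [-0.9, 0.7, -0.7]
opening: 0.0384
```

Emit:
{"name": "step_arm", "arguments": {"moves": [[[-1.3,0.05,0,0],[-1.3,0.05,0,0],[-1.3,0.05,0,0],[-1.3,0.05,0,0],[-1.3,0.05,0,0],[-1.3,0.05,0,0],[-1.3,0.05,0,0],[-1.3,0.05,0,0],[-1.2,0.05,0,0],[0,0,0,0]]]}}

```text
t: 28.4
tool_pos: [0.5739, 0.0246, 0.1041]
tool_rot: [3.141, -0.065, 0.002]
contact_force: [-0.5, -0.8, -0.2]
opening: 0.0384
```

Emit:
{"name": "step_arm", "arguments": {"moves": [[[-0.7,0.03,0,0],[-0.7,0.03,0,0],[-0.4,0.02,0,0],[0,0,0,0]]]}}

```text
t: 28.73
tool_pos: [0.5565, 0.0257, 0.1035]
tool_rot: [-3.141, 0.064, -0.001]
contact_force: [0.7, -0.4, -0.8]
opening: 0.0382
```

Emit:
{"name": "step_arm", "arguments": {"moves": [[[-0.4,0.02,0,0],[-0.4,0.02,0,0],[0,0,0,0]]]}}

```text
t: 28.98
tool_pos: [0.5556, 0.0257, 0.1033]
tool_rot: [-3.141, 0.065, -0.029]
contact_force: [28.9, -0.3, -15.4]
opening: 0.0387
```

The guard has hit its front stop. I'll back off, lift clear, turn the gripper for the key, and take a look.

Emit:
{"name": "step_arm", "arguments": {"moves": [[[1.9,-0.05,0,0],[0,0,3.5,0],[0,0,3.7,0],[-2.5,-3,0,-0.12],[-2.5,-3,0,-0.12],[-2.5,-3,0,-0.12],[-2.5,-3,0,-0.12],[-2.5,-3,0,-0.12],[0,-3.5,0,-0.12],[0,-3.5,0,-0.12]]]}}

```text
t: 29.82
tool_pos: [0.441, -0.1952, 0.1745]
tool_rot: [-2.837, 1.348, 0.001]
contact_force: [0.6, 0.2, 0.1]
opening: 0.0385
```

Emit:
{"name": "step_arm", "arguments": {"moves": [[[0,-3,0,-0.12],[0,-2,0,-0.12],[0,-2,0,-0.12],[0,-2,0,-0.12],[0,0,0,-0.12],[0,0,0,-0.09],[0,0,0,0],[0,0,0,0]]], "grip": 0.35}}

```text
t: 30.48
tool_pos: [0.4424, -0.2841, 0.1743]
tool_rot: [-2.224, 2.219, 0.003]
contact_force: [-0.5, 0.4, 0.7]
opening: 0.056
```

```bash
python3 - <<'E'
from h import *
np.set_printoptions(precision=4,suppress=True)
snap("p")
o=readout.get_obs();print(o["tool_pos"],o["tool_rot"],o["q"],o["opening"])
print("handle top",atz("top",(384,156),.174),proj("top",[.613,-.3055,.174]),proj("scene",[.613,-.3055,.144]),proj("scene",[.613,-.2235,.144]))
for n,z in(("guard_grip",.156),("tongue_grip",.144),("tongue_tip",.082),("pin_key_grip",.144),("slot",.111),("key_stand",0),("start_top",.085)):
 for c in("scene","top"):
  for d in nets.pinpoint(c,n)[:3]:
    if d["confidence"]>.3: print(n,c,d["at"],round(d["confidence"],2),atz(c,d["at"],z))
b=cv2.imread("pics/p_top.png");a=cv2.imread("pics/p_scene.png")
cv2.imwrite("pics/p.png",np.hstack([cv2.resize(b[100:210,150:310],(480,330),interpolation=cv2.INTER_CUBIC),cv2.resize(b[125:191,336:400],(320,330),interpolation=cv2.INTER_CUBIC)]))
E
```

```text
[ 0.4426 -0.2841  0.1746] [-2.2236  2.2192  0.0013] [-0.7123 -0.1737  1.8614  0.0001  1.4547  0.8566] 0.05588059075212241
handle top [ 0.6152 -0.3035  0.174 ] [385.0282 157.1479] [322.1692 135.807 ] [295.1571 151.6394]
guard_grip scene [215.9, 215.9] 0.65 [0.5658 0.0253 0.156 ]
guard_grip top [214.4, 182.5] 0.7 [0.5644 0.0265 0.156 ]
tongue_grip scene [326.7, 137.6] 0.88 [ 0.602  -0.3101  0.144 ]
tongue_grip top [380.2, 162.2] 0.72 [ 0.6078 -0.3038  0.144 ]
tongue_tip scene [322.2, 151.3] 0.57 [ 0.616  -0.3135  0.082 ]
tongue_tip top [287.0, 186.8] 0.6 [ 0.5633 -0.1184  0.082 ]
tongue_tip top [376.4, 168.2] 0.49 [ 0.6043 -0.3115  0.082 ]
pin_key_grip scene [298.2, 155.1] 0.62 [ 0.6003 -0.2223  0.144 ]
pin_key_grip top [342.1, 160.1] 0.78 [ 0.6117 -0.2273  0.144 ]
slot scene [256.1, 168.7] 0.93 [ 0.6505 -0.1372  0.111 ]
slot top [292.4, 145.8] 0.71 [ 0.6464 -0.1287  0.111 ]
key_stand scene [297.4, 175.8] 0.77 [ 0.6441 -0.2598  0.    ]
key_stand top [346.0, 151.4] 0.83 [ 0.6553 -0.2598  0.    ]
start_top scene [278.4, 202.5] 0.39 [ 0.5556 -0.1299  0.085 ]
start_top top [225.6, 159.7] 0.67 [0.6208 0.0138 0.085 ]
start_top top [288.1, 188.2] 0.42 [ 0.56   -0.1207  0.085 ]
```

View pics/p.png

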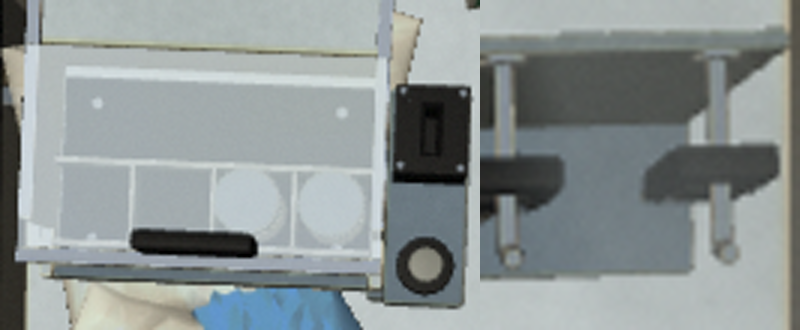

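The guard is shut over both jars, and the top picture shows their lids in pockets 1 and 0. The tongue key hangs at about (0.613, -0.306). I'll go above it.

Emit:
{"name": "step_arm", "arguments": {"moves": [[[3.5,-0.4,0,0.02],[3.5,-0.5,0,0],[3.5,-0.5,0,0],[3.5,-0.5,0,0],[2.0,-0.2,0,0],[1.0,-0.1,0,0],[0,0,0,0],[0,0,0,0],[0,0,0,0]]]}}

```text
t: 32.03
tool_pos: [0.6116, -0.3065, 0.1749]
tool_rot: [2.242, -2.2, -0.001]
contact_force: [1.6, 0.5, -0.0]
opening: 0.0553
```

```bash
python3 - <<'E'
from h import *
np.set_printoptions(precision=4,suppress=True)
snap("q")
o=readout.get_obs();print(o["tool_pos"],o["tool_rot"],o["contact_force"])
b=cv2.imread("pics/q_top.png");a=cv2.imread("pics/q_scene.png")
cv2.imwrite("pics/q.png",np.hstack([cv2.resize(a[90:170,280:360],(400,400),interpolation=cv2.INTER_CUBIC),cv2.resize(b[115:195,330:410],(400,400),interpolation=cv2.INTER_CUBIC)]))
E
```

```text
[ 0.6116 -0.3065  0.1752] [ 2.2424 -2.2    -0.0001] [-0.8794 -0.2021 -0.0911]
```

Emit:
{"name": "step_arm", "arguments": {"moves": [[[0.1,0,-1.5,0],[0,0,-1.5,0],[0,0,-1.5,0],[0,0,-0.8,0],[0,0,0,0]]]}}

```text
t: 32.55
tool_pos: [0.6113, -0.305, 0.1168]
tool_rot: [2.242, -2.198, -0.012]
contact_force: [-0.2, -0.4, -1.3]
opening: 0.0556
```

Emit:
{"name": "step_arm", "arguments": {"moves": [[[0,0,-1.2,0],[0,0,-1.2,0],[0,0,-0.8,0],[0,0,0,0],[0,0,0,0]]]}}

```text
t: 32.97
tool_pos: [0.6133, -0.3061, 0.0888]
tool_rot: [2.243, -2.199, -0.003]
contact_force: [-0.2, 0.3, -0.1]
opening: 0.0558
```

Emit:
{"name": "step_arm", "arguments": {"moves": [[[0,0,0,0],[0,0,0,0],[0,0,0,0],[0,0,0,0],[0,0,0,0]]], "grip": 1, "squeeze": 40}}

```text
t: 33.38
tool_pos: [0.6142, -0.3068, 0.0908]
tool_rot: [-2.243, 2.199, -0.003]
contact_force: [0.3, 1.1, 1.7]
opening: 0.0397
```

Emit:
{"name": "step_arm", "arguments": {"moves": [[[0,0,0.5,0],[0,0,0.5,0],[0,0,0.5,0],[0,0,0,0],[0,0,0,0]]]}}

```text
t: 33.8
tool_pos: [0.614, -0.3067, 0.1056]
tool_rot: [-2.243, 2.199, -0.002]
contact_force: [0.2, 1.1, -1.4]
opening: 0.0394
```

Lifted 15 mm cleanly. I'll draw it off the peg slowly.

Emit:
{"name": "step_arm", "arguments": {"moves": [[[-0.6,-0.01,0,0],[-0.6,-0.02,0,0],[-0.6,-0.01,0,0],[-0.6,-0.02,0,0],[0,0,0,0]]]}}

```text
t: 34.22
tool_pos: [0.5883, -0.3071, 0.1046]
tool_rot: [2.242, -2.2, -0.002]
contact_force: [-0.0, -0.2, -0.2]
opening: 0.0389
```

Emit:
{"name": "step_arm", "arguments": {"moves": [[[-0.6,-0.01,0,0],[-0.6,-0.02,0,0],[-0.6,-0.01,0,0],[-0.6,-0.02,0,0],[0,0,0,0]]]}}

```text
t: 34.63
tool_pos: [0.5646, -0.3077, 0.1048]
tool_rot: [2.242, -2.2, -0.001]
contact_force: [0.5, 0.4, -2.1]
opening: 0.0396
```

Emit:
{"name": "step_arm", "arguments": {"moves": [[[-1,-0.02,0,0],[-2,-0.04,0,0],[-2,0,0,0],[0,0,0,0],[0,0,0,0]]]}}

```text
t: 35.05
tool_pos: [0.515, -0.3083, 0.1049]
tool_rot: [-2.242, 2.2, -0.0]
contact_force: [0.5, 0.2, -0.8]
opening: 0.0396
```

The key is off its peg. I'll raise it, carry it round in front of the stand, and turn it for the slot.

Emit:
{"name": "step_arm", "arguments": {"moves": [[[-0.5,0,2.5,0.12],[-0.5,0,2.5,0.12],[0,3,0,0.12],[0,3,0,0.12],[0,3,0,0.12],[0,3,0,0.12],[0,3,0,0.12],[1.5,2.0,0,0.12],[2.5,0.7,0,0.12],[2.5,0,0,0.12]]]}}

```text
t: 35.88
tool_pos: [0.572, -0.1289, 0.1555]
tool_rot: [-3.095, 0.535, -0.002]
contact_force: [-0.6, -1.2, -0.7]
opening: 0.0393
```

Emit:
{"name": "step_arm", "arguments": {"moves": [[[2.5,0,0,0.12],[2.5,0,0,0.12],[1.8,0,0,0.072],[0.8,0,0,0],[0,0,0,0],[0,0,0,0],[0,0,0,0],[0,0,0,0]]]}}

```text
t: 36.55
tool_pos: [0.6459, -0.1313, 0.155]
tool_rot: [-3.141, 0.063, 0.0]
contact_force: [-0.8, -1.0, -1.6]
opening: 0.0394
```

```bash
python3 - <<'E'
from h import *
np.set_printoptions(precision=4,suppress=True)
snap("r")
o=readout.get_obs();T=o["tool_pos"];print(T,o["tool_rot"],o["contact_force"],o["opening"])
tip=T+[0,0,-.0088];print("pred tip",proj("scene",tip),proj("top",tip))
for n in("tongue_tip","tongue_grip"):
 for c in("scene","top"):
  for d in nets.pinpoint(c,n)[:3]: print(n,c,d["at"],round(d["confidence"],2),atz(c,d["at"],tip[2]))
  for d in nets.masks_of(c,n)[:2]: print("  mask",c,d["box"],d["confidence"])
E
```

```text
[ 0.6461 -0.1314  0.1551] [ 3.1409 -0.0626  0.0001] [ 0.2152  0.5174 -0.9943] 0.03962198096686437
pred tip [254.5134 160.9591] [294.4165 142.5736]
tongue_tip scene [256.7, 159.6] 0.76 [ 0.6463 -0.1377  0.1463]
tongue_tip scene [243.8, 213.0] 0.74 [ 0.5422 -0.0282  0.1463]
  mask scene [246.1, 130.1, 260.1, 165.1] 0.64
  mask top [156.8, 47.4, 303.7, 196.6] 0.54
tongue_grip scene [256.2, 142.3] 0.48 [ 0.6906 -0.1686  0.1463]
tongue_grip scene [255.1, 162.2] 0.48 [ 0.6422 -0.1302  0.1463]
  mask scene [248.5, 130.2, 261.8, 164.4] 0.61
```

```bash
python3 - <<'E'
from h import *
a=cv2.imread("pics/r_scene.png")
cv2.imwrite("pics/r2.png",cv2.resize(a[125:185,220:290],(700,600),interpolation=cv2.INTER_CUBIC))
for dx in(-.014,.014):print(proj("scene",[.6461+dx,-.1314-.04*dx,.1463]))
for X in([.652,-.1315,.111],[.636,-.131,.111],[.668,-.132,.111]):print(proj("scene",X))
for p in([.6786,-.1119,.111],[.6772,-.1537,.111],[.6271,-.11,.111],[.6251,-.1517,.111]):print("screw",proj("scene",p))
E
```

```text
[257.93395989 164.7428528 ]
[251.11960513 157.20327868]
[253.75964635 169.44345479]
[257.61570155 173.69087271]
[249.95487593 165.2525267 ]
screw [240.39485559 166.54560687]
screw [255.10816943 158.6819323 ]
screw [252.53501777 180.34988992]
screw [267.5435974  172.32717805]
```

View pics/r2.png

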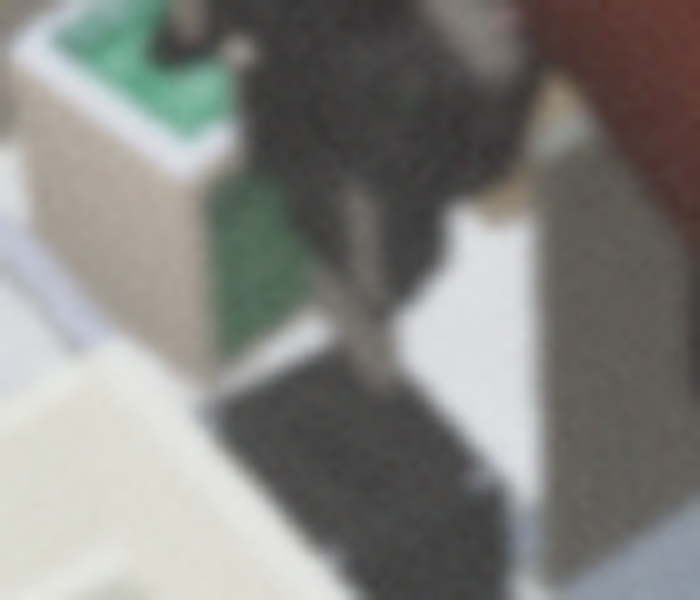

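The tongue's lower edge runs from scene (252.5,157.5) to (259,163.8), about 2 mm to -y of the TCP. The housing screws match my slot position. I'll shift by that amount and go down gently.

Emit:
{"name": "step_arm", "arguments": {"moves": [[[0.6,0.2,0,0],[0,0,-1,0],[0,0,-1,0],[0,0,-0.7,0],[0,0,0,0],[0,0,0,0],[0,0,0,0]]]}}

```text
t: 37.63
tool_pos: [0.6526, -0.1293, 0.1277]
tool_rot: [-3.141, 0.061, 0.001]
contact_force: [0.3, 0.3, -1.2]
opening: 0.0396
```

Emit:
{"name": "step_arm", "arguments": {"moves": [[[0,0,-0.4,0],[0,0,-0.3,0],[0,0,-0.2,0],[0,0,0,0],[0,0,0,0]]]}}

```text
t: 38.05
tool_pos: [0.6526, -0.1293, 0.1186]
tool_rot: [-3.141, 0.061, 0.001]
contact_force: [-0.3, 0.7, -1.5]
opening: 0.0397
```

Emit:
{"name": "step_arm", "arguments": {"moves": [[[0,0,-0.2,0],[0,0,-0.2,0],[0,0,0,0],[0,0,0,0]]]}}

```text
t: 38.38
tool_pos: [0.6526, -0.1292, 0.1146]
tool_rot: [-3.141, 0.061, 0.001]
contact_force: [0.5, -0.5, -0.6]
opening: 0.0397
```

Emit:
{"name": "step_arm", "arguments": {"moves": [[[0,0,-0.3,0],[0,0,-0.3,0],[0,0,0,0],[0,0,0,0]]]}}

```text
t: 38.72
tool_pos: [0.6524, -0.1292, 0.1083]
tool_rot: [-3.141, 0.061, 0.001]
contact_force: [-0.2, 0.3, -1.4]
opening: 0.0394
```

Emit:
{"name": "step_arm", "arguments": {"moves": [[[0,0,-0.3,0],[0,0,-0.3,0],[0,0,-0.3,0],[0,0,0,0],[0,0,0,0]]]}}

```text
t: 39.13
tool_pos: [0.6524, -0.1292, 0.0994]
tool_rot: [-3.141, 0.061, 0.001]
contact_force: [-0.4, 0.0, -1.7]
opening: 0.0396
```

Emit:
{"name": "step_arm", "arguments": {"moves": [[[0,0,-0.3,0],[0,0,-0.3,0],[0,0,-0.3,0],[0,0,0,0],[0,0,0,0]]]}}

```text
t: 39.55
tool_pos: [0.6524, -0.1292, 0.0904]
tool_rot: [-3.141, 0.061, 0.001]
contact_force: [0.2, -1.2, -1.5]
opening: 0.0395
```

It's going in without touching the sides. Now I'll press it home.

Emit:
{"name": "step_arm", "arguments": {"moves": [[[0,0,-0.2,0],[0,0,-0.2,0],[0,0,0,0],[0,0,0,0]]]}}

```text
t: 39.88
tool_pos: [0.6531, -0.1294, 0.0878]
tool_rot: [3.141, -0.061, 0.001]
contact_force: [-2.0, 0.4, 3.5]
opening: 0.0391
```

Emit:
{"name": "step_arm", "arguments": {"moves": [[[0,0,-0.2,0],[0,0,-0.2,0],[0,0,0,0],[0,0,0,0]]]}}

```text
t: 40.22
tool_pos: [0.6531, -0.1295, 0.0877]
tool_rot: [3.14, -0.061, 0.001]
contact_force: [-9.3, 2.1, 18.1]
opening: 0.0396
```

Emit:
{"name": "step_arm", "arguments": {"moves": [[[0,0,-0.2,0],[0,0,0,0],[0,0,0,0]]]}}

```text
t: 40.47
tool_pos: [0.6532, -0.1295, 0.0877]
tool_rot: [3.14, -0.061, 0.0]
contact_force: [-12.9, 4.1, 26.2]
opening: 0.0393
```

Fully home: it bottomed at a reported 87.7 mm against 88 predicted, and held under 26 N. I'll release and lift straight up.

Emit:
{"name": "step_arm", "arguments": {"moves": [[[0,0,0.6,0],[0,0,0.2,0],[0,0,0,0]]]}}

```text
t: 40.72
tool_pos: [0.653, -0.1294, 0.089]
tool_rot: [3.141, -0.061, 0.001]
contact_force: [0.5, 0.2, -0.3]
opening: 0.0399
```

Emit:
{"name": "step_arm", "arguments": {"moves": [[[0,0,0,0],[0,0,0,0],[0,0,0,0],[0,0,1,0],[0,0,2,0],[0,0,3,0],[0,0,3,0],[0,0,0,0]]], "grip": 0.3}}

```text
t: 41.38
tool_pos: [0.6567, -0.1305, 0.1882]
tool_rot: [3.137, -0.061, 0.02]
contact_force: [1.8, -0.5, 2.7]
opening: 0.0595
```

Emit:
{"name": "step_arm", "arguments": {"moves": [[[-3.1,0,0,0],[-3.1,0.1,0,0],[-3.0,0,0,0],[0,0,0,0],[0,0,-2.5,0],[0,0,-2.5,0],[0,0,0,0],[0,0,0,0],[0,0,0,0]]], "grip": 1}}

```text
t: 42.13
tool_pos: [0.5617, -0.1286, 0.1304]
tool_rot: [3.14, -0.061, 0.003]
contact_force: [0.7, -0.3, 0.3]
opening: 0.0002
```

```bash
python3 - <<'E'
from h import *
np.set_printoptions(precision=4,suppress=True)
snap("s")
o=readout.get_obs();print(o["tool_pos"],o["tool_rot"],o["contact_force"],o["opening"])
for n,z in(("tongue_grip",.141),("guard_grip",.156),("start_top",.08),("pin_key_grip",.144)):
 for c in("scene","top"):
  for d in nets.pinpoint(c,n)[:2]: print(n,c,d["at"],round(d["confidence"],2),atz(c,d["at"],z))
E
```

```text
[ 0.5622 -0.1288  0.1312] [ 3.1399 -0.0611  0.0051] [-0.4772  0.1384  0.358 ] -0.00034457306748652926
tongue_grip scene [254.9, 158.1] 0.73 [ 0.6565 -0.1398  0.141 ]
guard_grip scene [217.3, 216.3] 0.78 [0.5632 0.0235 0.156 ]
guard_grip top [213.7, 184.4] 0.88 [0.5606 0.0278 0.156 ]
start_top scene [242.3, 205.5] 0.6 [ 0.6026 -0.0615  0.08  ]
start_top scene [275.6, 201.7] 0.41 [ 0.5643 -0.1285  0.08  ]
```

Before pressing start, I'll tap the top of the key to confirm it's still seated after the release. Contact is expected at a reported 133 mm or so.

Emit:
{"name": "step_arm", "arguments": {"moves": [[[0,0,3,0],[0,0,2.5,0],[3,-0.1,0,0],[3,-0.1,0,0],[3,-0.1,0,0],[0,0,0,0],[0,0,-2,0],[0,0,-1.8,0],[0,0,0,0],[0,0,0,0]]]}}

```text
t: 43.47
tool_pos: [0.6493, -0.1309, 0.1444]
tool_rot: [-3.14, 0.061, 0.005]
contact_force: [0.2, -1.2, 0.1]
opening: -0.0001
```

Emit:
{"name": "step_arm", "arguments": {"moves": [[[0,0,-0.4,0],[0,0,-0.4,0],[0,0,-0.3,0],[0,0,0,0],[0,0,0,0]]]}}

```text
t: 43.88
tool_pos: [0.6507, -0.1313, 0.1351]
tool_rot: [3.141, -0.061, 0.0]
contact_force: [0.5, 0.3, 0.3]
opening: -0.0001
```

Emit:
{"name": "step_arm", "arguments": {"moves": [[[0,0,-0.3,0],[0,0,-0.2,0],[0,0,0,0],[0,0,0,0]]]}}

```text
t: 44.22
tool_pos: [0.6518, -0.1318, 0.1334]
tool_rot: [3.14, -0.061, 0.005]
contact_force: [-3.1, 0.4, 9.1]
opening: -0.0004
```

The key is seated: its top is where it should be, and it held at 9 N. Now the button.

Emit:
{"name": "step_arm", "arguments": {"moves": [[[0,0,2.5,0],[0,0,2.5,0],[-3.1,0.2,0,0],[-3.1,0.1,0,0],[-3.0,0.1,0,0],[0,0,0,0],[0,0,-3.5,0],[0,0,-3.5,0],[0,0,-2.5,0],[0,0,0,0]]]}}

```text
t: 45.05
tool_pos: [0.5545, -0.1257, 0.0783]
tool_rot: [-3.137, 0.061, 0.016]
contact_force: [-1.3, 1.6, -1.2]
opening: -0.0001
```

Emit:
{"name": "step_arm", "arguments": {"moves": [[[0,0,-0.8,0],[0,0,-0.7,0],[0,0,0,0],[0,0,0,0]]]}}

```text
t: 45.38
tool_pos: [0.5598, -0.1276, 0.0713]
tool_rot: [3.14, -0.061, 0.003]
contact_force: [0.0, -0.5, -0.2]
opening: 0.0001
```

Emit:
{"name": "step_arm", "arguments": {"moves": [[[0.1,0,-0.6,0],[0,0,-0.6,0],[0,0,0,0],[0,0,0,0]]]}}

```text
t: 45.72
tool_pos: [0.5593, -0.1271, 0.0574]
tool_rot: [-3.141, 0.061, 0.001]
contact_force: [0.2, -0.3, -0.4]
opening: -0.0001
```

Emit:
{"name": "step_arm", "arguments": {"moves": [[[0,0,-0.5,0],[0,0,-0.4,0],[0,0,0,0],[0,0,0,0]]]}}

```text
t: 46.05
tool_pos: [0.5599, -0.1274, 0.0491]
tool_rot: [3.141, -0.061, 0.0]
contact_force: [0.1, 0.4, 2.2]
opening: -0.0001
```

Emit:
{"name": "step_arm", "arguments": {"moves": [[[0,0,-0.4,0],[0,0,0,0],[0,0,0,0]]]}}

```text
t: 46.3
tool_pos: [0.5601, -0.1275, 0.0454]
tool_rot: [3.141, -0.061, 0.001]
contact_force: [0.3, 1.0, 3.7]
opening: -0.0001
```

The spring is engaged, at 2.2 then 3.7 N. I'll press on to the stop.

Emit:
{"name": "step_arm", "arguments": {"moves": [[[0,0,-0.3,0],[0,0,-0.2,0],[0,0,0,0],[0,0,0,0]]]}}

```text
t: 46.63
tool_pos: [0.5604, -0.1275, 0.044]
tool_rot: [3.141, -0.061, -0.0]
contact_force: [-9.2, 3.5, 21.6]
opening: 0.0001
```

Emit:
{"name": "step_arm", "arguments": {"moves": [[[0,0,-0.3,0],[0,0,0,0],[0,0,0,0]]]}}

```text
t: 46.88
tool_pos: [0.5605, -0.1275, 0.0438]
tool_rot: [3.141, -0.06, -0.001]
contact_force: [-16.7, 5.2, 35.1]
opening: 0.0
```

The button is hard against its stop. I'll release it, retreat clear, and do a final check.

Emit:
{"name": "step_arm", "arguments": {"moves": [[[0,0,1.5,0],[0,0,3,0],[0,0,4,0],[0,0,4,0],[0,0,2,0],[-3,-1,0,0],[-3,-1,0,0],[-3,-1,0,0],[0,0,0,0],[0,0,0,0]]]}}

```text
t: 47.72
tool_pos: [0.4685, -0.1574, 0.1811]
tool_rot: [-3.141, 0.064, 0.001]
contact_force: [0.4, 0.4, 0.1]
opening: -0.0002
```

```bash
python3 - <<'E'
from h import *
np.set_printoptions(precision=4,suppress=True)
snap("t")
o=readout.get_obs();print(o["t"],o["tool_pos"],o["contact_force"])
print("expected key",proj("scene",[.652,-.1315,.141]),proj("top",[.652,-.1315,.141]))
for n,z in(("tongue_grip",.141),("guard_grip",.156),("pin_key_grip",.144),("case_mid",.0105)):
 for c in("scene","top"):
  for d in nets.pinpoint(c,n)[:1]: print(n,c,d["at"],round(d["confidence"],2),atz(c,d["at"],z))
b=cv2.imread("pics/t_top.png")
cv2.imwrite("pics/t.png",cv2.resize(b[90:215,150:410],(780,375),interpolation=cv2.INTER_CUBIC))
E
```

```text
47.8167 [ 0.47   -0.1572  0.1817] [ 0.0608  0.5983 -0.5431]
expected key [253.1383 160.9349] [294.365  140.1636]
tongue_grip scene [255.7, 160.0] 0.86 [ 0.6507 -0.1378  0.141 ]
tongue_grip top [293.5, 141.5] 0.73 [ 0.6493 -0.1298  0.141 ]
guard_grip scene [213.6, 216.6] 0.57 [0.5672 0.03   0.156 ]
guard_grip top [215.7, 180.3] 0.74 [0.5687 0.024  0.156 ]
pin_key_grip scene [294.9, 151.7] 0.56 [ 0.6132 -0.2229  0.144 ]
pin_key_grip top [338.8, 161.8] 0.77 [ 0.6082 -0.2206  0.144 ]
case_mid scene [209.5, 240.1] 0.72 [0.6119 0.0322 0.0105]
case_mid top [291.9, 144.1] 0.68 [ 0.6699 -0.1314  0.0105]
```

```bash
python3 - <<'E'
from h import *
A,P,T=[cv2.imread(f"pics/{k}_top.png").astype(float) for k in "apt"]
d=lambda X,Y,r:round(np.abs(X[r[1]:r[3],r[0]:r[2]]-Y[r[1]:r[3],r[0]:r[2]]).mean(),2)
print("guard+jars p-t",d(P,T,(155,105,280,195)),"case a-t",d(A,T,(309,270,356,289)),"pin key a-t",d(A,T,(327,150,354,185)),"switch p-t",d(P,T,(280,125,310,165)),"button",d(P,T,(280,175,305,200)))
ctrl.finish_job()
E
```

```text
guard+jars p-t 6.59 case a-t 72.99 pin key a-t 12.23 switch p-t 6.65 button 24.8
the job is handed in; nothing more can be done
```

I carried out every step in the order asked and handed the job in at about 48 s; no verdict came back.

**What was done**
- **Guard and jars:** I pushed the guard back to its stop and stood both jars in pockets 1 and 0. Only two jars were found on the freezer top. I then pulled the guard forward to its stop.
- **Key:** I lifted the flat-tongue key off the right peg and pushed it into the slot until the shoulder stopped.
- **Button:** I pressed start until it hit its stop. The spring took up about 4 N, then it went hard, reaching 35 N. I then let go and moved the arm clear.

**Height error:** The reported tool height was about 38 mm too low. My first two tries at the guard passed over its bar without moving it. I measured the error by touching the guard top and corrected for it from then on.

**Checks that passed**
- **Jars:** A picture taken after the guard shut showed both jar lids under it.
- **Key:** It bottomed within 1 mm of the predicted height. After I let go, a tap on its top met it at the right height and it held.
- **Guard and pin key:** At the end the networks put the guard bar within about 3 mm of its shut position, and the pin key still on its peg.

**Checks that failed or were unclear**
- **Last picture:** I could not view it because the picture limit was reached. Comparing images by number gave large differences at the case (73) and the button (25). The arm may have been in view there, but I did not confirm that.
- **Case:** The network did not find it in the final pictures. I never went near it on purpose, but its final position is unverified.
- **Button:** I did not see it come back out; I am relying on its spring.

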